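Hang and lock a fan guard

ROBOT

A 6-joint arm with a two-finger parallel gripper is mounted at the origin on a cart in front of the work surface, level with it; the furniture and walls round the work are solid. World frame = base frame: x ahead of the robot, y to its left, z up, the work surface at z = 0. Lengths are in m, angles in rad, forces in N, time in s.
With the tool pointing down it reaches from about 0.225 to 0.875 m from the base axis. Payload 3.4 kg.
Tool frame: the origin (TCP) lies at the very end of the fingers, on their centre line; the grasp point (between the pads) lies 19 mm behind it; z points along the fingers, y is the line along which they close (so a half turn about z gives the same grasp; the last joint's range is limited). The gripper opens to 85 mm and grips with 20 to 120 N. Pads are 22 mm wide; open, the fingers measure 114 mm over their backs; the gripper's body (76 mm by 85 mm) begins 54 mm behind the grasp point. The pads swing forward as they close: fully open they stand 13 mm farther back than shut.
Start: joints at [-1.39, 0.276, 1.505, -0, 1.361, -0.121], TCP at [0.171, -0.549, 0.231] pointing down, gripper open.
Joint ranges: [-2.89, 2.89], [-0.75, 2.08], [0.22, 2.7], [-1.18, 4.32], [0.11, 2.71], [-2.7, 2.7]. Speed limits (rad/s): [2.57, 2.57, 3.14, 3.14, 3.14, 3.14].

INTERFACE

Orientations are given as a unit quaternion [w, x, y, z].
In Python, from rig import manip gives the robot as it stands. The module is installed in compiled form; this text tells all that it offers.
- The arm moves only by the tool play_rows, never from a script. Its argument "motion" is a list of rows, each a list of 5 numbers: the shift along the tool's x, y, z in units of 40 mm (1.0 is 40 mm), then the turn about the tool's z in units of 10 degrees (1.0 is 10 degrees), then the finger opening in mm, from 0 to 85.4. A call has 1 to 5 rows; each row is the pose to reach, as a shift and turn from the pose commanded when the call began, along the tool's axes at that moment; what a row does not reach only later rows make up. A row lasts 1/8 s, in which the tool goes at most 62.5 mm and 10.7 degrees, less where a joint would pass 70% of its speed; a pose out of reach is approached as far as the arm can. A call with a gripper value outside its range is refused whole. The fingers move at their own pace and stop on an object; "newtons" is the grip in N (left out, the last holds). Time passes only in rows, so rows that repeat a pose let the fingers close. It gives the time, the measured TCP pose, the force, the opening and the grip force at its end, in the units of the state.
- manip.get_state(): the state, without advancing time (a new reading comes with each control period).
- manip.get_image(name): name is "scene" or "top"; returns a dict with "img" (400x640x3 uint8, red, green, blue), "range_z" (400x640 float32, m along the optical axis (not along the pixel's ray), 0 where there is no reading), "fx", "fy", "cx", "cy" (pixels), "D" ([k1, k2, p1, p2, k3] as OpenCV has them; the pictures are not rectified), "R" (3x3) and "t" (3): a world point X has camera coordinates R X + t. Camera axes: x right, y down, z forward; pixel columns grow to the right and rows downward; lengths in m; the calibration is good to about 2 mm. A picture is of the moment at which its call begins.
- manip.sign_off(): hands the job in; it is judged then, once.
The state is a dict: "clock": time; "qpos": joint angles; "qd": joint speeds; "effort": joint torques, N m; "position": TCP position; "ee_rot": TCP orientation; "contact_force": force on the tool from outside, world axes, zero at the start; "moment": the same for the moment, N m; "width": finger opening in m; "gripper_force": force on a finger pad.
Only numpy, scipy, OpenCV 4.12 (cv2) and the standard library are available. Lean on these libraries where they do the work, as an engineer would, in place of code of your own. Each camera call takes 0.05 s, during which the arm holds its last target. There are 200 camera calls.

TASK

Fit the wire guard to the sloping front of the bench fan: hang its top bar fully down in both yellow hooks at once, lying flat on the front, and let go of it. Then take the red slot key from its holder, put its blade in the brass fastener and turn it clockwise to its stop so the tongue locks over the guard's brass tab, and put the key back in its holder, standing upright. Leave the bearing, grease tin, tape and marker undisturbed.

Things in the scene. Friction and masses are not known exactly. Their poses are not given: they have to be found in the camera images.
- fan_face: Blue front plate of the fixed bench fan, sloping 28 degrees from horizontal, facing the robot and up. x points up the slope, y left along it, z out of it (z 0 = surface). Origin: centre of its fan opening (94 mm square), 140 mm above the bench; a hung guard's origin and axes coincide with it. Plate: x -120 to +84, y -145 to +145 mm. The fan's base on the bench is 170 x 290 mm.
- hook_left (a point): Left yellow hook: where the top bar's axis rests (fan_face x +60, y +84, z +4 mm). Hook 12 mm wide (y): saddle's upper face at x +56, standing 19 mm out of the plate; lip at z 14 to 19 reaching up the slope to x +68. So bring the 8 mm bar to the plate 16 mm or more up the slope of its seat, then slide it down into both hooks. Axes as fan_face.
- hook_right (a point): Right yellow hook, the same at x +60, y -84, z +4 mm in the fan_face frame.
- lock (a joint): Quarter-turn fastener at the plate's bottom middle (fan_face x -99, y 0), axis along the plate's normal. 0 = tongue points left along the plate (open); grows as it turns clockwise seen from the front; stop at 1.57 = tongue points up the slope over the tab (locked). Starts at 0.1 to 0.45; 0.04 N m of friction; stays where left.
- lock_slot (a point): Centre of the slot's floor in the brass head, 14 mm out of the plate; turns with it. x along the slot (the tongue points to +x, 33 mm from the axis), z out of the plate. Slot 9 mm wide, 10 mm deep, 28 mm long, open at both ends; head 28 mm across, its top 24 mm out of the plate. The tongue's underside is 9.5 mm above the plate and clears the tab (top at 6 mm).
- guard: Wire guard, loose, 0.3 kg: steel rod frame 128 mm (x) by 220 mm (y), 8 mm rods, with thinner wires. It starts flat on the bench. Origin: centre of its underside; x points to its top bar (the plain one), -x to the bar with the brass tab, z up out of its handle side. Top and bottom bar axes at x = +60 and -60, z = 4 mm. Centre of mass near the handle.
- guard_grip (a point): Middle of the guard's black bow handle, 33 mm above the guard's underside: bar along the guard's y, 12 mm thick across (x), 14 mm high, 76 mm long with 56 mm clear between its posts; grip across guard x. Under it lies a 14 mm wide strip with its top at 8 mm. Guard axes.
- guard_bar_left (a point): Point on the axis of the guard's top bar (guard x +60, y +84, z +4 mm) that belongs in the left hook. Guard axes.
- guard_bar_right (a point): The same for the right hook (guard x +60, y -84, z +4 mm).
- guard_tab (a point): Middle of the brass tab on the guard's bottom bar (guard x -73, y 0, z +4 mm); the tab is 40 mm wide, 4 mm thick and ends at x -80.
- key: Red slot key, 80 g, 64 mm tall, starts standing in its holder. Origin: middle of the blade's lower edge; x along the blade's width, z up to the handle. Steel blade 24 (x) x 5 (y) x 16 mm long; then a red collar 36 x 16 mm from z 16 to 22; then the flat red handle 26 (x) x 12 (y) mm up to z 64.
- key_grip (a point): Grip point on the key's handle, 46 mm above the blade's edge; grip across key y (12 mm). Key axes.
- key_holder: Fixed grey block 60 (x) x 70 (y) x 24 mm high with a pocket in the middle of its top, 31 mm (x) by 9 mm (y), 20 mm deep. The key stands with its blade in the pocket and its collar on the block's top, so the key's origin is 8 mm above this origin (centre of the block's underside, on the bench).
- bearing_1: Bystander: ball bearing, 62 mm across, 16 mm high, in front of the fan. Origin: centre of underside.
- grease_tin: Bystander: brown tin, 68 mm across, 58 mm high. Origin: centre of underside.
- masking_tape: Bystander: roll of masking tape, 100 mm across, 25 mm high. Origin: centre of underside.
- marker: Bystander: marker pen, 135 mm long, 16 mm thick, lying down. Origin: centre of underside.
There are look-alikes about, which are no part of the job. What is shaped like the key_holder but brown or turquoise is not meant.

How it is judged:
On the way, in this order (a step that is already met when the one before it is completed fails the run):
1. the guard is lifted off the bench (height (world z) of guard above 0.05 m), for 0.1 s.
2. the guard hangs in both hooks, flat on the front, and is let go, the fastener still open (x of guard_bar_left in the frame of fan_face between 0.054 and 0.0645 m and z of guard_bar_left in the frame of fan_face between 0 and 0.0125 m and x of guard_bar_right in the frame of fan_face between 0.054 and 0.0645 m and z of guard_bar_right in the frame of fan_face between 0 and 0.0125 m and y of guard in the frame of fan_face between -0.014 and 0.014 m and z of guard_tab in the frame of fan_face below 0.0095 m and contact force between the fingers and guard below 0.3 N and linear speed of guard below 0.02 m/s and value of joint lock below 0.7 rad), for 0.3 s.
3. the key's blade is in the fastener's slot, the fastener still open (distance between key and lock_slot below 0.008 m and angle between the z axis of key and the z axis of lock_slot, either way round below 0.2 rad and value of joint lock below 0.7 rad), for 0.1 s.
4. the fastener is turned to the locked side with the key in its slot (distance between key and lock_slot below 0.008 m and angle between the z axis of key and the z axis of lock_slot, either way round below 0.2 rad and value of joint lock above 1.25 rad), for 0.1 s.
At the end, for the whole second after the job is handed in: Guard's top bar down in both hooks (within 4.5 mm of each seat, under both lips, centred within 14 mm), tab within 9.5 mm of the front; fastener at 1.25 rad or more; key within 8 mm of its place, 4 mm of full depth and 0.2 rad of upright in its holder; all released, at rest (x of guard_bar_left in the frame of fan_face between 0.054 and 0.0645 m and z of guard_bar_left in the frame of fan_face between 0 and 0.0125 m and x of guard_bar_right in the frame of fan_face between 0.054 and 0.0645 m and z of guard_bar_right in the frame of fan_face between 0 and 0.0125 m and y of guard in the frame of fan_face between -0.014 and 0.014 m and z of guard_tab in the frame of fan_face below 0.0095 m and value of joint lock above 1.25 rad and linear speed of each of guard, key below 0.02 m/s and contact force between the fingers and guard below 0.3 N and horizontal distance between key and key_holder below 0.008 m and z of key in the frame of key_holder between 0.001 and 0.012 m and angle between key's own z axis and vertical below 0.2 rad and contact force between the fingers and key below 0.3 N); the robot touches nothing.
It fails at once if the bearing is moved more than 20 mm (distance of bearing_1 from where it was at the start of the episode above 0.02 m).
It fails at once if the grease tin is moved more than 20 mm (distance of grease_tin from where it was at the start of the episode above 0.02 m).
It fails at once if the roll of masking tape is moved more than 20 mm (distance of masking_tape from where it was at the start of the episode above 0.02 m).
It fails at once if the marker pen is moved more than 20 mm (distance of marker from where it was at the start of the episode above 0.02 m).
It also fails if it takes over 72 s, if anything falls off the work surface, if the arm or the gripper's body presses on something with over 40 N, if the wrist force passes 120 N, or if a joint passes its speed limit or range.

## Working session

There is one attempt and no reset: what is moved stays moved. The work goes in short steps, Python scripts to look and compute and a tool call to move; the robot and the scene stay as the last step left them, time stands still between calls to the robot, and variables do not carry over. Pictures are saved under pics/ and viewed, at most 10 in all, crops included, and the job is handed in when it is done.

Besides the shell and the picture viewer there is one more tool, called after ">>>" by a JSON object that holds its "fn" and its "kwargs". play_rows: Moves the arm, as the interface text tells. Its arguments: {"type":"object","properties":{"motion":{"type":"array","items":{"type":"array","items":{"type":"number"}}},"newtons":{"type":"number"}},"required":["motion"]}

```bash
mkdir -p pics; cat > h.py <<'E'
import numpy as np, cv2, pickle
from rig import manip
def grab(n,save=None):
    d=manip.get_image(n); pickle.dump(d,open(f'{n}.pkl','wb'))
    if save: cv2.imwrite('pics/'+save,d['img'][...,::-1])
    return d
def load(n): return pickle.load(open(f'{n}.pkl','rb'))
def K(d): return np.array([[d['fx'],0,d['cx']],[0,d['fy'],d['cy']],[0,0,1.]])
def rays(d,uv):
    p=cv2.undistortPoints(np.float64(uv).reshape(-1,1,2),K(d),np.array(d['D'])).reshape(-1,2)
    return np.c_[p,np.ones(len(p))]
def pts(d,uv):  # depth points
    uv=np.asarray(uv); z=d['range_z'][uv[:,1].astype(int),uv[:,0].astype(int)]
    return (rays(d,uv)*z[:,None]-d['t'])@d['R']
def plane(d,uv,h):
    r=rays(d,uv)@d['R']; c=-d['R'].T@d['t']; return c+r*((h-c[2])/r[:,2])[:,None]
def proj(d,X):
    return cv2.projectPoints(np.float64(X).reshape(-1,1,3),cv2.Rodrigues(np.array(d['R']))[0],np.float64(d['t']),K(d),np.array(d['D']))[0].reshape(-1,2)
E
python3 - <<'E'
from h import *
print(manip.get_state())
for n in('scene','top'):
    d=grab(n,n+'0.png'); print(n,d['fx'],d['D'],-d['R'].T@d['t'],d['R'][2])
E
```

```text
{'clock': 0.0, 'qpos': array([-1.39001681e+00,  2.76599703e-01,  1.50619091e+00, -2.09429421e-05,
        1.36070370e+00, -1.21008315e-01]), 'qd': array([-0.00116126,  0.00054933,  0.00107052, -0.00094786,  0.00097392,
       -0.00155343]), 'effort': array([ 2.14428687e-04, -4.16784239e+01, -2.45808238e+01,  2.04763496e-04,
        1.13024900e-02,  9.69722436e-06]), 'position': array([ 0.17078764, -0.54846424,  0.23041402]), 'ee_rot': array([-9.50097428e-04,  9.88636321e-01,  1.50324052e-01, -3.86464022e-05]), 'contact_force': array([-0.29746869, -0.33982122,  0.32870948]), 'moment': array([0.03772666, 0.0117777 , 0.02575137]), 'gripper_force': 0.0, 'width': 0.08516280965872121}
scene 429.3271414157998 [-0.01654498  0.          0.          0.          0.        ] [-0.25645217 -0.48666436  1.01588489] [ 0.63726048  0.36771257 -0.67726402]
top 362.24385673471596 [-0.05053864  0.          0.          0.          0.        ] [0.47372204 0.0057878  1.24128275] [ 0.09347595 -0.00681079 -0.99559824]
```

View pics/scene0.png

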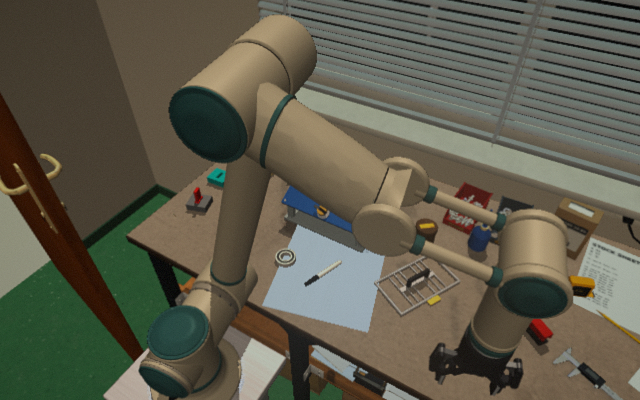

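View pics/top0.png

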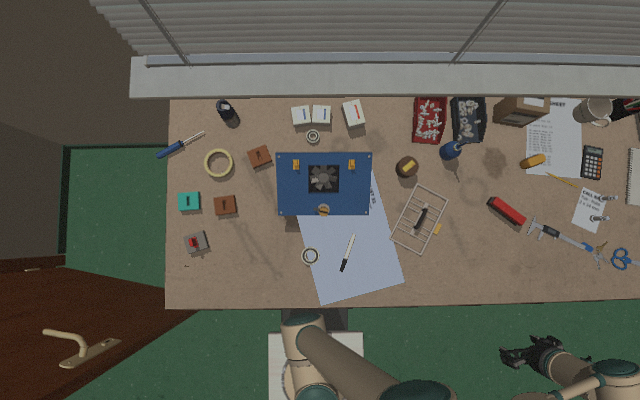

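>>> {"fn": "play_rows", "kwargs": {"motion": [[0,1.5,0,0,85],[0,3,0,0,85],[0,4.5,0,0,85],[0,6,0,0,85],[0,7.5,0,0,85]]}}

```text
clock: 0.72
position: [0.2606, -0.837, 0.2308]
ee_rot: [0.0, 0.989, 0.15, -0.0]
contact_force: [-0.4, -2.0, 0.3]
width: 0.0848
gripper_force: 0.0
```

>>> {"fn": "play_rows", "kwargs": {"motion": [[0,1.5,0,0,85],[0,3,0,0,85],[0,4,0,0,85],[0,4,0,0,85],[0,4,0,0,85]]}}

```text
clock: 1.35
position: [0.2881, -0.9253, 0.2042]
ee_rot: [0.03, 0.988, 0.15, 0.004]
contact_force: [-0.3, -0.2, -0.0]
width: 0.0849
gripper_force: 0.0
```

```bash
python3 - <<'E'
from h import *
s=manip.get_state(); print(s['clock'],s['qpos'],s['position'],s['ee_rot'])
E
```

```text
1.35 [-1.34221832  0.99667465  0.22035387  0.00430139  1.86461285 -0.07191014] [ 0.28806421 -0.92532036  0.20417036] [0.02971962 0.98818569 0.15028844 0.00437804]
```

>>> {"fn": "play_rows", "kwargs": {"motion": [[0,1.5,0,0,85],[0,3,0,0,85],[0,4.5,0,0,85],[0,6,0,0,85],[0,7.5,0,0,85]]}}

```text
clock: 1.98
position: [0.3009, -0.9666, 0.1503]
ee_rot: [0.057, 0.987, 0.15, 0.009]
contact_force: [0.1, 0.9, 0.4]
width: 0.0849
gripper_force: 0.0
```

```bash
python3 - <<'E'
from h import *
s=manip.get_state(); print(s['clock'],s['qpos'],s['position'],s['ee_rot'])
E
```

```text
1.975 [-1.34054561  1.05460068  0.22091858  0.00827519  1.75138601 -0.06959068] [ 0.30091849 -0.96664712  0.1502667 ] [0.0568043  0.98700356 0.15007721 0.00860696]
```

>>> {"fn": "play_rows", "kwargs": {"motion": [[0,-1.5,0,0,85],[0,-3,0,0,85],[0,-4.5,0,0,85],[0,-4.5,0,0,85],[0,-4.5,0,0,85]]}}

```text
clock: 2.6
position: [0.2473, -0.7937, 0.1306]
ee_rot: [0.056, 0.987, 0.15, 0.009]
contact_force: [0.0, -0.4, 0.1]
width: 0.0848
gripper_force: 0.0
```

```bash
python3 - <<'E'
from h import *
s=manip.get_state(); print(s['clock'],s['qpos'],s['position'],s['ee_rot'])
E
```

```text
2.6 [-1.35679057  0.65959522  1.10829929  0.01056274  1.26056821 -0.09041056] [ 0.24727849 -0.79374006  0.13057105] [0.05611037 0.98704499 0.15006648 0.00859402]
```

```bash
python3 - <<'E'
from h import *
t=grab('top'); s=grab('scene')
c=lambda d,u,v,w,h,f: cv2.resize(d['img'][v:v+h,u:u+w],None,fx=f,fy=f,interpolation=cv2.INTER_CUBIC)
A=c(t,270,145,110,75,4); B=c(t,170,190,60,70,4.2857)[:300]; C=c(t,380,170,80,90,4)
D=c(s,170,150,160,110,4)
M=np.zeros((600,800,3),np.uint8)
M[:300,:440]=A; M[:300,440:440+B.shape[1]]=B[:300]
M[300:600,:240]=cv2.resize(C,(240,300)) ; 
e=c(s,270,175,110,75,4)[:300,:440]; M[300:600,240:680]=e
cv2.imwrite('pics/m1.png',M[...,::-1]); cv2.imwrite('pics/scene1.png',s['img'][...,::-1])
E
```

```text
(no output)
```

View pics/m1.png

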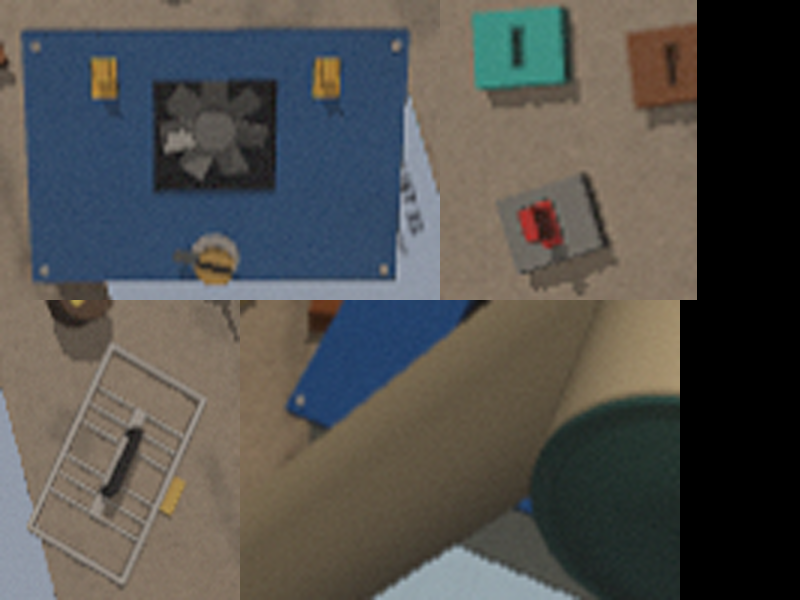

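View pics/scene1.png

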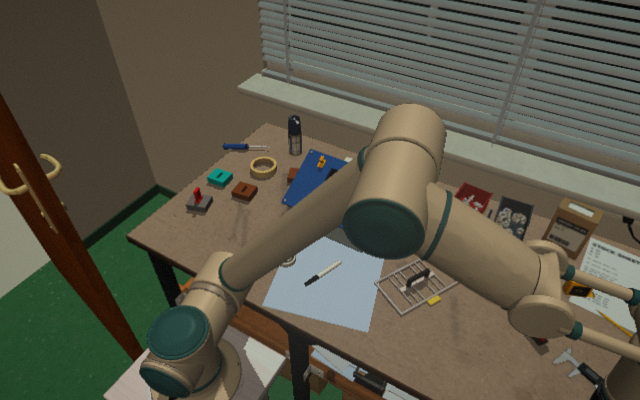

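```bash
cat > meas.py <<'E'
from h import *
from scipy.optimize import least_squares
d=load('top'); im=d['img']; hsv=cv2.cvtColor(im,cv2.COLOR_RGB2HSV); H,S,V=[hsv[...,i].astype(int) for i in range(3)]
def mask(m,u0,v0,u1,v1):
    o=np.zeros(m.shape,np.uint8); o[v0:v1,u0:u1]=m[v0:v1,u0:u1]; return o
def uv(m): v,u=np.nonzero(m); return np.c_[u,v].astype(float)
# fan plate
b=mask((H>100)&(H<125)&(S>120),268,143,382,222)
P=pts(d,uv(cv2.erode(b,np.ones((5,5))))); ok=np.isfinite(P).all(1)&(P[:,2]>.05)
A=np.c_[P[ok][:,:2],np.ones(ok.sum())]; z=P[ok][:,2]
for _ in range(4):
    c=np.linalg.lstsq(A,z,rcond=None)[0]; k=abs(A@c-z)<.004; A,z=A[k],z[k]
n=np.array([-c[0],-c[1],1]); n/=np.linalg.norm(n); print('plane slope deg',np.degrees(np.arccos(n[2])),'az',np.degrees(np.arctan2(-n[1],-n[0])),len(z),'sd',(A@c-z).std())
cs=max(cv2.findContours(b,0,cv2.CHAIN_APPROX_NONE)[0],key=cv2.contourArea); hull=cv2.convexHull(cs)
q=cv2.approxPolyDP(hull,5,True).reshape(-1,2).astype(float)
r=rays(d,q)@d['R']; C=-d['R'].T@d['t']; n0=np.array([c[0],c[1],-1]); t=-(C@n0+c[2])/(r@n0); Q=C+r*t[:,None]
print(np.c_[q,Q].round(4)); 
for i in range(len(Q)): print('edge',np.linalg.norm(Q[i]-Q[i-1]).round(4),end=' ')
np.savez('fan.npz',n=n,Q=Q,c=c)
print()
# blobs
for nm,m,h in [('hooks',mask((H>15)&(H<30)&(S>140),280,150,370,180),.18),('lockhead',mask((H>12)&(H<32)&(S>120)&(V>90),305,195,345,222),.12),('tab',mask((H>15)&(H<32)&(S>100),425,215,450,240),.006),('red',mask(((H<6)|(H>172))&(S>150),170,225,220,262),.072),('handle',mask(V<60,405,200,435,235),.04)]:
    N,l,st,ce=cv2.connectedComponentsWithStats(m)
    for i in range(1,N):
        if st[i,4]>8:
            pp=pts(d,uv(l==i)); print(nm,st[i],ce[i].round(2),plane(d,[ce[i]],h).round(4),'depthmed',np.median(pp,0).round(4),'zmax',pp[:,2].max().round(4))
E
python3 meas.py
python3 - <<'E'
import numpy as np
from scipy.optimize import least_squares
q=np.array([[-1.39001681,.276599703,1.50619091,0,1.3607037],[-1.34221832,.99667465,.22035387,.0043,1.86461285],[-1.34054561,1.05460068,.22091858,.00827,1.75138601],[-1.35679057,.65959522,1.10829929,.01056,1.26056821]])
p=np.array([[.17078764,-.54846424,.23041402],[.28806421,-.92532036,.20417036],[.30091849,-.96664712,.1502667],[.24727849,-.79374006,.13057105]])
def fk(x,q):
    h,L1,L2,L3,o,f=x
    a=q[:,1];b=a+q[:,2];e=b+q[:,4]
    r=L1*np.sin(a)+L2*np.sin(b)+L3*np.sin(e); z=h+L1*np.cos(a)+L2*np.cos(b)+L3*np.cos(e)
    return np.c_[r*np.cos(q[:,0])-o*np.sin(q[:,0]),r*np.sin(q[:,0])+o*np.cos(q[:,0]),z]
s=least_squares(lambda x:(fk(x,q)-p).ravel(),[.3,.4,.4,.25,.07,0]); print(s.x,abs(s.fun).max())
E
```

```text
plane slope deg 24.051141726350952 az 0.9792716903419223 471 sd 0.0015514250636837145
[[ 3.710e+02  1.530e+02  7.198e-01 -1.735e-01  1.726e-01]
 [ 3.670e+02  2.140e+02  5.408e-01 -1.683e-01  9.280e-02]
 [ 2.780e+02  2.100e+02  5.567e-01  1.136e-01  1.020e-01]
 [ 2.760e+02  1.530e+02  7.224e-01  1.119e-01  1.760e-01]]
edge 0.2854 edge 0.196 edge 0.2825 edge 0.1815 
hooks [293 160   6   9  54] [295.5 164. ] [[0.6874 0.0536 0.18  ]] depthmed [0.6876 0.0539 0.1683] zmax 0.1922
hooks [348 160   7   9  55] [351.44 164.05] [[ 0.6852 -0.1128  0.18  ]] depthmed [ 0.6857 -0.1136  0.1656] zmax 1.2413
lockhead [320 207   8   5  27] [323.67 209.  ] [[ 0.5566 -0.0299  0.12  ]] depthmed [ 0.5565 -0.0308  0.1203] zmax 1.2413
lockhead [319 212   9   4  25] [322.8  213.68] [[ 0.5421 -0.0269  0.12  ]] depthmed [ 0.5418 -0.0277  0.1117] zmax 0.1186
tab [433 223   9  12  52] [437.12 228.31] [[ 0.4934 -0.4217  0.006 ]] depthmed [ 0.4943 -0.4212  0.007 ] zmax 1.2413
red [189 237   9  11  49] [192.84 241.76] [[0.4597 0.3919 0.072 ]] depthmed [0.4591 0.3972 0.0675] zmax 1.2413
handle [414 209  13  20  84] [420.58 218.64] [[ 0.5259 -0.3554  0.04  ]] depthmed [ 0.5249 -0.3563  0.0402] zmax 0.0449
[0.05047102 0.64975919 0.41390546 0.3498595  0.07143167 0.        ] 0.015403886811972134
```

```bash
sed -i 's/^P=pts.*/u=uv(cv2.erode(b,np.ones((5,5)))); P=pts(d,u); rz=d["range_z"][u[:,1].astype(int),u[:,0].astype(int)]; ok=(rz>0)\&(P[:,2]>.05)\&(P[:,2]<.25); print("npts",len(u),ok.sum())/; s/for _ in range(4):/for _ in range(8):/; s/<.004; A/<max(.004,2*abs(A@c-z).std()); A/' meas.py; python3 meas.py | head -8
cat >> h.py <<'E'
E
python3 - <<'E'
from h import *
d=load('top')
# holder top face corners & guard corners from manual pixel reads
print('holder top',plane(d,[[183.3,237.1],[202.7,230.4],[208.5,248.8],[188.7,254.2]],.024).round(4))
print('guard',plane(d,[[417.3,183.5],[448.3,200.6],[420.7,254.9],[390,239]],.006).round(4))
h=cv2.cvtColor(d['img'],cv2.COLOR_RGB2HSV).astype(int)
for (u0,u1,v0,v1) in[(312,336,200,218)]:
    print(h[v0:v1,u0:u1,2]); print(h[v0:v1,u0:u1,1])
E
```

```text
npts 1974 1969
plane slope deg 27.960512929596806 az -0.3526361690213206 1818 sd 0.0018289181412907427
[[ 3.710e+02  1.530e+02  7.182e-01 -1.723e-01  1.795e-01]
 [ 3.670e+02  2.140e+02  5.412e-01 -1.694e-01  8.560e-02]
 [ 2.780e+02  2.100e+02  5.573e-01  1.144e-01  9.320e-02]
 [ 2.760e+02  1.530e+02  7.214e-01  1.115e-01  1.803e-01]]
edge 0.2838 edge 0.2004 edge 0.2844 edge 0.1858 
hooks [293 160   6   9  54] [295.5 164. ] [[0.6874 0.0536 0.18  ]] depthmed [0.6876 0.0539 0.1683] zmax 0.1922
holder top [[0.4751 0.4403 0.024 ]
 [0.4968 0.3748 0.024 ]
 [0.4352 0.3545 0.024 ]
 [0.4178 0.4211 0.024 ]]
guard [[ 0.6491 -0.3592  0.006 ]
 [ 0.5883 -0.4651  0.006 ]
 [ 0.404  -0.3613  0.006 ]
 [ 0.4596 -0.2579  0.006 ]]
[[104 100 104 102 106 104 106 102 101 103 106 104 103 105 103 103 103 104
  101 105 106 105 104 105]
 [103 105 104 104 103 103 103 104 105 107 107 107 101 103 104  99 107 104
  102 104 107 105 104 106]
 [106 104 105 104 104 102 103 102 107 105 104 103 104 102 101 108 105 103
  102 105 107 105 105 105]
 [104 104 107 102 105 100 104 108 104 108 112 110 110 103  92 101 102 103
  10
[... 2556 characters left out ...]
40 120 117 101 109  26  96  43  13  31 101 100 120 133 138  78  70
  136 125 129 141 123 126]
 [132 125 120 134 129 145  16 134 130 113 129  80  25  32  18  92  33 106
  136 129 130 127 133 134]
 [125 132 125 128 119 125  95 125 146 141 135 136 127 128 129  91  92 137
  136 131 128 131 130 125]
 [138 138 148 150 123 131 143  34 146 143 143 141 138 141 139 122 135 141
  144 128 142 141 133 153]
 [ 44  46  42  42  40  44  43  42   7 137 142 148 151 148 142   7  44  36
   48  42  44  43  46  46]
 [ 33  31  32  29  33  30  33  35  42   7   6  12  10  14  14  42  36  32
   31  33  31  30  33  34]
 [ 33  32  32  30  32  35  34  32  35  36  42  40  41  38  39  35  36  36
   34  34  35  35  32  35]]
```

```bash
python3 - <<'E'
import numpy as np
from scipy.optimize import least_squares
q=np.array([[-1.39001681,.276599703,1.50619091,0,1.3607037],[-1.34221832,.99667465,.22035387,.0043,1.86461285],[-1.34054561,1.05460068,.22091858,.00827,1.75138601],[-1.35679057,.65959522,1.10829929,.01056,1.26056821]])
p=np.array([[.17078764,-.54846424,.23041402],[.28806421,-.92532036,.20417036],[.30091849,-.96664712,.1502667],[.24727849,-.79374006,.13057105]])
R=p[:,0]*np.cos(q[:,0])+p[:,1]*np.sin(q[:,0]); O=-p[:,0]*np.sin(q[:,0])+p[:,1]*np.cos(q[:,0]); print(R,O)
def f(x):
    h,L1,L2,L3,d,r0=x; a=q[:,1];b=a+q[:,2];e=b+q[:,4]
    return np.r_[r0+L1*np.sin(a)+L2*np.sin(b)+d*np.cos(b)+L3*np.sin(e)-R, h+L1*np.cos(a)+L2*np.cos(b)-d*np.sin(b)+L3*np.cos(e)-p[:,2]]
s=least_squares(f,[.3,.4,.4,.25,.0,0]); print(s.x.round(4),abs(s.fun).max(), s.cost)
E
cat > fan.py <<'E'
from h import *
from scipy.optimize import least_squares
d=load('top'); hsv=cv2.cvtColor(d['img'],cv2.COLOR_RGB2HSV).astype(int)
# sub-pixel-ish plate edges: signed blueness b - r crossing
I=d['img'].astype(float); B=I[...,2]-I[...,0]; B=np.clip(B,0,70)/70
def first(a):  # half crossing from outside
    for i in range(1,len(a)):
        if a[i]>=.5 and a[i-1]<.5: return i-1+(.5-a[i-1])/(a[i]-a[i-1])
    return np.nan
L=[(268+first(B[v,268:300]),v) for v in range(160,208)]; Rr=[(381-first(B[v,381:350:-1]),v) for v in range(160,208)]
T=[(u,144+first(B[144:165,u])) for u in range(284,365)]
Bo=[(u,221-first(B[221:200:-1,u])) for u in list(range(284,312))+list(range(336,362))]
def fit(e,vert):
    e=np.array(e); e=e[np.isfinite(e).all(1)]; x,y=(e[:,1],e[:,0]) if vert else (e[:,0],e[:,1])
    for _ in range(5):
        c=np.polyfit(x,y,1); k=abs(np.polyval(c,x)-y)<.6; 
        if k.sum()>8: x,y=x[k],y[k]
    return c,len(x)
(l,n1),(r,n2),(t,n3),(b,n4)=fit(L,1),fit(Rr,1),fit(T,0),fit(Bo,0); print(n1,n2,n3,n4)
def X(v,h): # u=v0*V+v1 ; V=h0*u+h1
    V=(h[0]*v[1]+h[1])/(1-h[0]*v[0]); return [v[0]*V+v[1],V]
px=np.array([X(l,t),X(r,t),X(r,b),X(l,b)]); print(px.round(2))
loc=np.array([[84,145,0],[84,-145,0],[-120,-145,0],[-120,145,0]])/1e3
def F(x):
    c,s=np.cos(x[3]),np.sin(x[3]); a=np.radians(28)
    M=np.array([[c,-s,0],[s,c,0],[0,0,1]])@np.array([[np.cos(a),0,-np.sin(a)],[0,1,0],[np.sin(a),0,np.cos(a)]])
    return M,x[:3]
S=least_squares(lambda x:(proj(d,loc@F(x)[0].T+[x[0],x[1],.140])-px).ravel(),[.62,-.03,.14,0]); print('z fixed',S.x.round(4),S.fun.round(2))
S.x[2]=.14
M,o=F(S.x); np.savez('fan.npz',M=M,o=o)
print('hook px pred',proj(d,np.array([[.060,.084,.019],[.06,-.084,.019],[-.099,0,.024],[-.099,0,.014]])@M.T+o).round(2),' world hooks',(np.array([[.06,.084,.004],[.06,-.084,.004],[-.099,0,.014]])@M.T+o).round(4))
# slot angle: dark pixels on head
m=np.zeros(I.shape[:2],np.uint8); m[209:216,318:331]=(hsv[209:216,318:331,2]<70)
v,u=np.nonzero(m); w=np.c_[u,v].astype(float); ra=rays(d,w)@d['R']; C=-d['R'].T@d['t']; n=M[:,2]; p0=o+n*.022
Q=(C+ra*((p0-C)@n/(ra@n))[:,None]-o)@M; print(Q.round(4)); vx=np.linalg.svd(Q[:,:2]-Q[:,:2].mean(0))[2][0]; print('slot',vx,Q.mean(0),'lock',np.arctan(vx[0]/vx[1]))
E
python3 fan.py
```

```text
[0.57023339 0.96652566 1.00981264 0.8281493 ] [0.06939254 0.07090066 0.07236723 0.07306626]
[1.371e-01 6.296e-01 4.210e-01 3.647e-01 6.040e-02 1.000e-04] 5.00739942710382e-06 3.2038497557203044e-11
48 48 81 54
[[275.26 152.72]
 [371.87 152.29]
 [368.   214.39]
 [278.04 214.65]]
z fixed [ 0.6474 -0.0299  0.0636 -0.0091] [-0.22 -0.12  0.18  0.04  0.31 -0.02 -0.27  0.1 ]
hook px pred [[295.38 162.06]
 [352.06 161.89]
 [323.37 211.65]
 [323.27 210.35]]  world hooks [[ 0.6993  0.0537  0.1717]
 [ 0.6977 -0.1143  0.1717]
 [ 0.5534 -0.029   0.1059]]
[[-0.0942  0.0136  0.022 ]
 [-0.0976  0.0105  0.022 ]
 [-0.0976  0.0073  0.022 ]
 [-0.0976  0.0042  0.022 ]
 [-0.1011  0.0011  0.022 ]
 [-0.1011 -0.0021  0.022 ]
 [-0.1011 -0.0052  0.022 ]
 [-0.1011 -0.0083  0.022 ]
 [-0.1011 -0.0114  0.022 ]]
slot [-0.25554668 -0.96679672] [-0.09918386  0.00107886  0.022     ] lock 0.25841311851286897
```

```bash
cat > kin.py <<'E'
import numpy as np
from scipy.spatial.transform import Rotation as Ro
from scipy.optimize import least_squares
h,L1,L2,L3,dd,oo=.1371,.6296,.4210,.3647,.0604,.0694
lo=np.array([-2.89,-.75,.22,-1.18,.11,-2.7]);hi=np.array([2.89,2.08,2.7,4.32,2.71,2.7])
def fk(q):
    R=Ro.from_euler('z',q[0]); Ra=R*Ro.from_euler('y',q[1]); Rb=R*Ro.from_euler('y',q[1]+q[2])
    Rc=Rb*Ro.from_euler('z',q[3])*Ro.from_euler('y',q[4])
    p=np.array([0,0,h])+R.apply([0,oo,0])+Ra.apply([0,0,L1])+Rb.apply([dd,0,L2])+Rc.apply([0,0,L3])
    return p,Rc*Ro.from_euler('z',q[5]+np.pi/2)
def ik(q0,p,R,w):
    f=lambda q:(lambda a:np.r_[(a[0]-p),w*(a[1]*R.inv()).as_rotvec()])(fk(q))
    return least_squares(f,np.clip(q0,lo+1e-5,hi-1e-5),bounds=(lo,hi)).x
def call(q,rows,w):
    """predict a play_rows call; q = commanded joints"""
    p0,R0=fk(q); p=p0
    for r in rows:
        t=p0+R0.apply(np.array(r[:3])*.04); Rt=R0*Ro.from_euler('z',np.radians(10*r[3]))
        s=t-p; n=np.linalg.norm(s)
        if n>.0625: t=p+s*.0625/n
        q=ik(q,t,Rt,w); p,_=fk(q)
    return q
def tilt(q):
    z=fk(q)[1].as_matrix()[:,2]; return z[:2]
E
python3 - <<'E'
from kin import *
q0=np.array([-1.39,.276,1.505,0,1.361,-.121])
p,R=fk(q0); print(p,R.as_quat())
A=[[0,1.5*i,0,0] for i in range(1,6)]; B=[[0,1.5,0,0],[0,3,0,0]]+[[0,4,0,0]]*3
for w in (.05,.1,.2,.3,.5,1.):
    q=call(q0,A,w); a=fk(q)[0]; q=call(q,B,w); b=fk(q)[0]; t1=tilt(q); q=call(q,A,w); print(w,a.round(3),b.round(3),np.hypot(*t1).round(3),fk(q)[0].round(3),np.hypot(*tilt(q)).round(3))
E
```

```text
[ 0.17086174 -0.5487748   0.23125569] [ 9.88636439e-01  1.50326147e-01 -6.08854754e-06 -2.03582179e-04]
0.05 [ 0.26  -0.835  0.231] [ 0.307 -0.986  0.23 ] 0.255 [ 0.39  -1.253  0.303] 0.892
0.1 [ 0.26  -0.835  0.231] [ 0.306 -0.982  0.228] 0.241 [ 0.377 -1.211  0.284] 0.804
0.2 [ 0.26  -0.835  0.231] [ 0.302 -0.968  0.221] 0.198 [ 0.348 -1.117  0.236] 0.571
0.3 [ 0.26  -0.835  0.231] [ 0.297 -0.954  0.215] 0.152 [ 0.326 -1.048  0.198] 0.374
0.5 [ 0.26  -0.835  0.231] [ 0.291 -0.933  0.205] 0.084 [ 0.306 -0.983  0.162] 0.171
1.0 [ 0.26  -0.835  0.231] [ 0.285 -0.914  0.197] 0.021 [ 0.294 -0.945  0.139] 0.042
```

```bash
cat > search.py <<'E'
from kin import *
import sys
W=.6
def start(r,z,T,q0):
    # tool tilted T outward in azimuth 0, TCP at (r,.0694)
    R=Ro.from_euler('z',0)*Ro.from_euler('y',np.pi-T)*Ro.from_euler('z',np.pi/2)
    q=ik(q0,np.array([r,oo,z]),R,W); return q,np.linalg.norm(fk(q)[0]-[r,oo,z]),tilt(q)
def run(q,u,k,n):
    u=np.array([np.sin(u),0,np.cos(u)])  # u angle from vertical up, toward +x
    for _ in range(n):
        R=fk(q)[1]; v=R.inv().apply(u)*.0625/.04
        q=call(q,[np.r_[v*(i+1),0] for i in range(k)],W)
    return q
if __name__=='__main__':
  qs=np.array([0,.3,1.5,0,1.3,0.])
  for T,rng,us in((0,np.arange(.3,1.,.02),(np.pi/2,1.1,2.0)),(.45,np.arange(.6,.1,-.02),(-np.pi/2,-1.1,-2.0,-.6,-2.6))):
    for z in(.15,.25,.35,.45,.55,.65,.75):
        qb=qs
        for r in rng:
            q,e,t=start(r,z,T,qb)
            if e>.002 or abs(t[0]-np.sin(T))>.004: break
            qb=q; rb=r
        for u in us:
            q1=run(qb,u,1,8); p=fk(q1)[0]
            print(T,z,rb.round(2),'u',round(u,2),'dT',(np.arcsin(tilt(q1)[0])-np.arcsin(tilt(qb)[0])).round(3),'end',p.round(3),q1.round(2) if 1 else '')
E
python3 search.py
```

```text
0 0.15 0.96 u 1.57 dT 0.344 end [1.131 0.051 0.048] [-0.02  1.18  0.22  0.03  1.4  -0.02]
0 0.15 0.96 u 1.1 dT 0.359 end [1.072 0.051 0.231] [-0.03  0.99  0.22  0.03  1.57 -0.02]
0 0.15 0.96 u 2.0 dT 0.284 end [ 1.137  0.054 -0.116] [-0.02  1.33  0.22  0.02  1.31 -0.02]
0 0.25 0.92 u 1.57 dT 0.334 end [1.106 0.052 0.121] [-0.03  1.1   0.22  0.03  1.49 -0.02]
0 0.25 0.92 u 1.1 dT 0.359 end [1.038 0.05  0.299] [-0.03  0.92  0.22  0.03  1.64 -0.02]
0 0.25 0.92 u 2.0 dT 0.265 end [ 1.119  0.055 -0.036] [-0.02  1.25  0.22  0.02  1.41 -0.02]
0 0.35 0.86 u 1.57 dT 0.314 end [1.069 0.052 0.198] [-0.03  1.02  0.22  0.03  1.59 -0.02]
0 0.35 0.86 u 1.1 dT 0.35 end [0.993 0.05  0.367] [-0.03  0.84  0.22  0.03  1.73 -0.02]
0 0.35 0.86 u 2.0 dT 0.236 end [1.09  0.056 0.05 ] [-0.02  1.16  0.22  0.02  1.52 -0.02]
0 0.45 0.78 u 1.57 dT 0.286 end [1.019 0.053 0.278] [-0.03  0.93  0.22  0.03  1.7  -0.02]
0 0.45 0.78 u 1.1 dT 0.332 end [0.935 0.05  0.437] [-0.03  0.76  0.22  0.03  1.84 -0.02]
0 0.45 0.78 u 2.0 dT 0.199 end [1.046 0.057 0.141] [-0.02  1.07  0.22  0.02  1.65 -0.01]
0 0.55 0.68 u 1.57 dT 0
[... 3454 characters left out ...]
 -0.75  0.91 -0.02  2.71  0.09]
0.45 0.65 0.12 u -0.6 dT 0.153 end [-0.068  0.048  0.837] [ 0.12 -0.42  0.24 -0.09  2.71  0.01]
0.45 0.65 0.12 u -2.6 dT -0.151 end [0.006 0.025 0.259] [ 2.31 -0.58  2.14 -0.26  1.75  2.27]
0.45 0.75 0.12 u -1.57 dT 0.068 end [-0.229  0.05   0.706] [ 0.07 -0.75  0.66 -0.02  2.71  0.04]
0.45 0.75 0.12 u -1.1 dT 0.159 end [-0.194  0.048  0.763] [ 0.08 -0.65  0.47 -0.04  2.71  0.03]
0.45 0.75 0.12 u -2.0 dT -0.069 end [-0.216  0.051  0.677] [ 0.07 -0.75  0.8  -0.01  2.71  0.06]
0.45 0.75 0.12 u -0.6 dT 0.17 end [-0.066  0.045  0.843] [ 0.13 -0.41  0.22 -0.11  2.71  0.01]
0.45 0.75 0.12 u -2.6 dT -0.181 end [0.02  0.027 0.404] [ 0.97 -0.75  1.8  -0.21  1.9   0.87]
```

```bash
python3 - <<'E'
from h import *
P=[]
for n in('top','scene'):
    d=load(n); v,u=np.mgrid[0:400:3,0:640:3]; w=np.c_[u.ravel(),v.ravel()].astype(float)
    k=d['range_z'][w[:,1].astype(int),w[:,0].astype(int)]>0; P.append(pts(d,w[k]))
P=np.vstack(P)
k=(P[:,2]>.05)
for lab,m in(('left',k&(P[:,1]>.45)),('back',k&(P[:,0]>.75)),('front-left',k&(P[:,0]<.1)&(P[:,1]>.2))):
    Q=P[m]; print(lab,len(Q),'min',Q.min(0).round(2),'max',Q.max(0).round(2))
    H,ex,ey=np.histogram2d(Q[:,0],Q[:,1],bins=(np.arange(-.8,1.6,.2),np.arange(-1.2,2,.2)));print(H.astype(int))
E
python3 - <<'E'
from search import *
q=np.array([-1.35679057,.65959522,1.10829929,.01056274,1.26056821,-.09041056]); print(tilt(q))
E
```

```text
left 5337 min [0.06 0.45 0.05] max [1.1  1.48 0.53]
[[   0    0    0    0    0    0    0    0    0    0    0    0    0    0
     0]
 [   0    0    0    0    0    0    0    0    0    0    0    0    0    0
     0]
 [   0    0    0    0    0    0    0    0    0    0    0    0    0    0
     0]
 [   0    0    0    0    0    0    0    0    0    0    0    0    0    0
     0]
 [   0    0    0    0    0    0    0    0  439  693  144    5    0    0
     0]
 [   0    0    0    0    0    0    0    0    0   41   53    9    0    0
     0]
 [   0    0    0    0    0    0    0    0    0    0    0    0    0  231
     0]
 [   0    0    0    0    0    0    0    0    0    0    0    0    0  482
     0]
 [   0    0    0    0    0    0    0    0  331    0    0    0    0  324
     0]
 [   0    0    0    0    0    0    0    0  428 1003  574  286  215   79
     0]
 [   0    0    0    0    0    0    0    0    0    0    0    0    0    0
     0]
 [   0    0    0    0    0    0    0    0    0    0    0    0    0    0
     0]]
back 15661 min [ 0.75 -1.13  0.05] max [1.1  1.48 0.7 ]
[[   0    0    0    0    0    0
[... 888 characters left out ...]
 0    0    0    0    0    0    0
     0]]
front-left 58 min [0.06 0.59 0.07] max [0.1  0.76 0.43]
[[ 0  0  0  0  0  0  0  0  0  0  0  0  0  0  0]
 [ 0  0  0  0  0  0  0  0  0  0  0  0  0  0  0]
 [ 0  0  0  0  0  0  0  0  0  0  0  0  0  0  0]
 [ 0  0  0  0  0  0  0  0  0  0  0  0  0  0  0]
 [ 0  0  0  0  0  0  0  0 17 41  0  0  0  0  0]
 [ 0  0  0  0  0  0  0  0  0  0  0  0  0  0  0]
 [ 0  0  0  0  0  0  0  0  0  0  0  0  0  0  0]
 [ 0  0  0  0  0  0  0  0  0  0  0  0  0  0  0]
 [ 0  0  0  0  0  0  0  0  0  0  0  0  0  0  0]
 [ 0  0  0  0  0  0  0  0  0  0  0  0  0  0  0]
 [ 0  0  0  0  0  0  0  0  0  0  0  0  0  0  0]
 [ 0  0  0  0  0  0  0  0  0  0  0  0  0  0  0]]
[ 0.03380595 -0.10818758]
```

```bash
python3 - <<'E'
from search import *
qs=np.array([0,.0,1.8,0,1.3,0.])
for z in(.3,.4,.5,.6,.65,.7):
    qb=qs
    for r in np.arange(.5,.1,-.01):
        q,e,t=start(r,z,.115,qb)
        if e>.002 or abs(t[0]-np.sin(.115))>.004: break
        qb=q; rb=r
    for u in(-1.57,-2.,-2.4,-2.8):
        q=qb; o=[]
        for i in range(7):
            q=run(q,u,1,1); o.append((np.arcsin(tilt(q)[0]).round(3),tilt(q)[1].round(3),fk(q)[0].round(2).tolist()))
            if o[-1][0]<.01: break
        print(z,rb.round(2),qb.round(2),u,len(o),o[-1],q.round(2))
E
```

```text
0.3 0.11 [ 0.   -0.6   2.02 -0.    1.61  0.  ] -1.57 5 (np.float64(-0.014), np.float64(0.045), [-0.07, 0.03, 0.3]) [ 1.3  -0.75  2.01  0.03  1.84  1.31]
0.3 0.11 [ 0.   -0.6   2.02 -0.    1.61  0.  ] -2.0 5 (np.float64(0.006), np.float64(0.043), [-0.07, 0.03, 0.17]) [ 1.28 -0.75  2.33  0.01  1.52  1.28]
0.3 0.11 [ 0.   -0.6   2.02 -0.    1.61  0.  ] -2.4 7 (np.float64(0.014), np.float64(0.039), [-0.09, 0.03, 0.02]) [ 0.69 -0.75  2.7   0.02  1.16  0.68]
0.3 0.11 [ 0.   -0.6   2.02 -0.    1.61  0.  ] -2.8 7 (np.float64(0.095), np.float64(0.004), [-0.03, 0.07, 0.02]) [ 0.08 -0.75  2.7  -0.    1.1   0.08]
0.4 0.11 [ 0.   -0.58  1.77 -0.    1.83  0.  ] -1.57 5 (np.float64(-0.002), np.float64(0.04), [-0.09, 0.03, 0.43]) [ 0.74 -0.75  1.69  0.04  2.18  0.76]
0.4 0.11 [ 0.   -0.58  1.77 -0.    1.83  0.  ] -2.0 5 (np.float64(0.006), np.float64(0.043), [-0.07, 0.03, 0.27]) [ 1.32 -0.75  2.09  0.01  1.76  1.32]
0.4 0.11 [ 0.   -0.58  1.77 -0.    1.83  0.  ] -2.4 7 (np.float64(0.115), np.float64(-0.0), [-0.19, 0.07, 0.08]) [ 2.55 -0.07  2.37 -0.08  0.94  2.6 ]
0.4 0.11 [ 0.   -0.58  1.77 -0.    
[... 1849 characters left out ...]
float64(0.097), np.float64(0.019), [-0.02, 0.05, 0.24]) [ 0.84 -0.75  2.17 -0.06  1.64  0.83]
0.7 0.11 [ 0.   -0.33  0.87 -0.    2.48  0.  ] -1.57 7 (np.float64(0.165), np.float64(0.044), [-0.21, 0.05, 0.63]) [ 0.14 -0.75  1.01  0.05  2.71  0.19]
0.7 0.11 [ 0.   -0.33  0.87 -0.    2.48  0.  ] -2.0 7 (np.float64(0.055), np.float64(0.023), [-0.21, 0.05, 0.6]) [ 0.12 -0.75  1.12  0.04  2.71  0.16]
0.7 0.11 [ 0.   -0.33  0.87 -0.    2.48  0.  ] -2.4 7 (np.float64(0.115), np.float64(-0.0), [-0.19, 0.07, 0.38]) [ 2.55 -0.32  1.74 -0.07  1.82  2.54]
0.7 0.11 [ 0.   -0.33  0.87 -0.    2.48  0.  ] -2.8 7 (np.float64(0.097), np.float64(0.018), [-0.02, 0.05, 0.29]) [ 0.77 -0.75  2.05 -0.06  1.76  0.76]
```

```bash
cat > plan.py <<'E'
from kin import *
from rig import manip
import json
W=.6
def Rtool(R):  # yaw of tool y
    m=R.as_matrix(); return np.arctan2(m[1,1],m[0,1])
def plan(wps,q=None,step=1.5,tstep=1.0):
    """wps: (pos, az of tool y or None, opening, hold rows); prints calls"""
    if q is None: q=manip.get_state()['qpos']
    for pos,az,op,hold in wps:
        p,R=fk(q); pos=np.array(pos,float)
        da=0 if az is None else -np.degrees((az-Rtool(R)+np.pi)%(2*np.pi)-np.pi)/10
        v=(pos-p)/.04; n=max(1,int(np.ceil(max(np.linalg.norm(v)/step,abs(da)/tstep))))
        rows=[(v*(i+1)/n,da*(i+1)/n) for i in range(n)]+[(v,da)]*hold
        for k in range(0,len(rows),5):
            p1,R1=fk(q); done=(p1-p)/.04; td=rows[k-1][1] if k else 0
            out=[]
            for vv,dd in rows[k:k+5]:
                out.append([round(float(x),2)+0. for x in np.r_[R1.inv().apply(vv-done),dd-td]]+[op])
            print(json.dumps(out)); q=call(q,out,W)
        p1,R1=fk(q); print('  -> ',p1.round(4),'az',Rtool(R1).round(3),'tilt',tilt(q).round(3),'q',q.round(2))
    return q
def now():
    s=manip.get_state(); q=s['qpos']; p,R=fk(q); print('t',s['clock'],'tcp',s['position'].round(4),'fk',p.round(4),'az',Rtool(R).round(3),'tilt',tilt(q).round(4),'q',q.round(2),'w',round(s['width'],4),'gf',s['gripper_force'],'F',s['contact_force'].round(1)); return q
def over(q,d,n,k=1):
    """overreach calls in world dir d"""
    d=np.array(d)/np.linalg.norm(d)
    for _ in range(n):
        v=fk(q)[1].inv().apply(d)*1.56
        r=[[round(float(x),2) for x in v*(i+1)]+[0,85] for i in range(k)]; print(json.dumps(r)); q=call(q,r,W); print('   ',fk(q)[0].round(3),tilt(q).round(3),q.round(2))
    return q
E
python3 - <<'E'
from plan import *
q=now()
q=plan([([.33,-.3,.42],-.2,85,0),([.3,.38,.64],.3,85,0)])
q=over(q,[.47,.62,.35],9)
E
```

```text
t 2.7 tcp [ 0.2481 -0.7973  0.1311] fk [ 0.248  -0.7972  0.1311] az -1.269 tilt [ 0.0347 -0.1126] q [-1.36  0.66  1.1   0.01  1.26 -0.09] w 0.0851 gf 0.0 F [ 0.1 -0.3  0.2]
[[0.56, -1.03, -0.85, -0.61, 85], [1.13, -2.07, -1.7, -1.23, 85], [1.69, -3.1, -2.55, -1.84, 85], [2.26, -4.13, -3.4, -2.45, 85], [2.82, -5.17, -4.25, -3.06, 85]]
[[1.01, -0.6, -0.85, -0.61, 85], [2.03, -1.2, -1.7, -1.23, 85], [3.04, -1.8, -2.55, -1.84, 85], [4.05, -2.4, -3.4, -2.45, 85], [5.06, -3.0, -4.25, -3.06, 85]]
  ->  [ 0.33   -0.3001  0.42  ] az -0.198 tilt [ 0.035 -0.113] q [-0.85 -0.03  1.42 -0.05  1.64 -0.66]
[[1.32, -0.31, -0.62, -0.24, 85], [2.64, -0.63, -1.23, -0.48, 85], [3.96, -0.94, -1.85, -0.71, 85], [5.28, -1.25, -2.47, -0.95, 85], [6.6, -1.57, -3.08, -1.19, 85]]
[[1.36, -0.03, -0.62, -0.24, 85], [2.71, -0.07, -1.24, -0.48, 85], [4.07, -0.1, -1.85, -0.71, 85], [5.43, -0.14, -2.47, -0.95, 85], [6.78, -0.17, -3.09, -1.19, 85]]
[[1.34, 0.25, -0.61, -0.24, 85], [2.67, 0.49, -1.23, -0.48, 85]]
  ->  [0.3    0.3799 0.6399] az 0.298 tilt [ 0.035 -0.113] q [ 0.84  0.27  0.51 -0.15  2.42  0.42]
[[0.75, 
[... 247 characters left out ...]
.466 0.626] [ 0.076 -0.069] [ 0.85  0.46  0.22 -0.16  2.45  0.42]
[[0.77, 1.19, -0.65, 0, 85]]
    [0.386 0.488 0.614] [ 0.096 -0.048] [ 0.85  0.48  0.22 -0.15  2.4   0.43]
[[0.78, 1.21, -0.61, 0, 85]]
    [0.404 0.509 0.602] [ 0.117 -0.025] [ 0.85  0.5   0.22 -0.15  2.35  0.44]
[[0.79, 1.22, -0.56, 0, 85]]
    [0.422 0.531 0.59 ] [ 0.139 -0.001] [ 0.85  0.52  0.22 -0.14  2.3   0.45]
[[0.8, 1.24, -0.52, 0, 85]]
    [0.439 0.552 0.58 ] [0.161 0.025] [ 0.85  0.54  0.22 -0.14  2.25  0.45]
[[0.81, 1.25, -0.46, 0, 85]]
    [0.456 0.573 0.57 ] [0.185 0.052] [ 0.86  0.56  0.22 -0.13  2.2   0.46]
[[0.81, 1.27, -0.41, 0, 85]]
    [0.473 0.593 0.561] [0.209 0.079] [ 0.86  0.58  0.22 -0.13  2.14  0.47]
```

>>> {"fn": "play_rows", "kwargs": {"motion": [[0.56,-1.03,-0.85,-0.61,85],[1.13,-2.07,-1.7,-1.23,85],[1.69,-3.1,-2.55,-1.84,85],[2.26,-4.13,-3.4,-2.45,85],[2.82,-5.17,-4.25,-3.06,85]]}}

```text
clock: 3.32
position: [0.2899, -0.5485, 0.2769]
ee_rot: [0.059, 0.912, 0.407, -0.007]
contact_force: [-0.0, 0.2, 0.6]
width: 0.0851
gripper_force: 0.0
```

>>> {"fn": "play_rows", "kwargs": {"motion": [[1.01,-0.6,-0.85,-0.61,85],[2.03,-1.2,-1.7,-1.23,85],[3.04,-1.8,-2.55,-1.84,85],[4.05,-2.4,-3.4,-2.45,85],[5.06,-3.0,-4.25,-3.06,85]]}}

```text
clock: 3.95
position: [0.3316, -0.2997, 0.4228]
ee_rot: [0.055, 0.772, 0.633, -0.021]
contact_force: [0.3, 0.0, 0.4]
width: 0.085
gripper_force: 0.0
```

>>> {"fn": "play_rows", "kwargs": {"motion": [[1.32,-0.31,-0.62,-0.24,85],[2.64,-0.63,-1.23,-0.48,85],[3.96,-0.94,-1.85,-0.71,85],[5.28,-1.25,-2.47,-0.95,85],[6.6,-1.57,-3.08,-1.19,85]]}}

```text
clock: 4.58
position: [0.319, -0.0151, 0.5152]
ee_rot: [0.052, 0.703, 0.708, -0.025]
contact_force: [1.4, 0.6, 0.8]
width: 0.085
gripper_force: 0.0
```

>>> {"fn": "play_rows", "kwargs": {"motion": [[1.36,-0.03,-0.62,-0.24,85],[2.71,-0.07,-1.24,-0.48,85],[4.07,-0.1,-1.85,-0.71,85],[5.43,-0.14,-2.47,-0.95,85],[6.78,-0.17,-3.09,-1.19,85]]}}

```text
clock: 5.2
position: [0.3059, 0.2697, 0.6074]
ee_rot: [0.048, 0.626, 0.778, -0.03]
contact_force: [1.7, -0.9, 0.2]
width: 0.0848
gripper_force: 0.0
```

>>> {"fn": "play_rows", "kwargs": {"motion": [[1.34,0.25,-0.61,-0.24,85],[2.67,0.49,-1.23,-0.48,85]]}}

```text
clock: 5.45
position: [0.3004, 0.3829, 0.6438]
ee_rot: [0.047, 0.593, 0.804, -0.032]
contact_force: [2.2, -0.2, 1.2]
width: 0.0851
gripper_force: 0.0
```

>>> {"fn": "play_rows", "kwargs": {"motion": [[0.75,1.15,-0.73,0,85]]}}

```text
clock: 5.58
position: [0.3279, 0.4204, 0.6553]
ee_rot: [0.047, 0.591, 0.805, -0.029]
contact_force: [38.4, 34.4, 2.8]
width: 0.0853
gripper_force: 0.0
```

>>> {"fn": "play_rows", "kwargs": {"motion": [[0.65,1.2,-0.72,0,85]]}}

```text
clock: 5.7
position: [0.2931, 0.3848, 0.6534]
ee_rot: [0.022, 0.592, 0.797, -0.116]
contact_force: [0.8, 0.6, -0.5]
width: 0.085
gripper_force: 0.0
```

>>> {"fn": "play_rows", "kwargs": {"motion": [[0.65,1.2,-0.69,0,85]]}}

```text
clock: 5.82
position: [0.2985, 0.3868, 0.6516]
ee_rot: [0.018, 0.594, 0.796, -0.115]
contact_force: [-0.4, -0.2, 0.2]
width: 0.0853
gripper_force: 0.0
```

```bash
python3 - <<'E'
from plan import *
q=now(); q=over(q,[.42,.65,.35],5)
E
```

```text
t 5.825 tcp [0.2985 0.3868 0.6516] fk [0.2984 0.3867 0.6516] az 0.275 tilt [-0.1089 -0.2049] q [ 0.82  0.43  0.22 -0.15  2.71  0.4 ] w 0.0853 gf 0.0 F [-0.4 -0.2  0.2]
[[0.79, 0.95, -0.95, 0, 85]]
    [0.313 0.411 0.636] [-0.096 -0.19 ] [ 0.83  0.46  0.22 -0.13  2.67  0.43]
[[0.8, 0.96, -0.93, 0, 85]]
    [0.326 0.435 0.621] [-0.083 -0.174] [ 0.84  0.48  0.22 -0.11  2.62  0.45]
[[0.81, 0.98, -0.9, 0, 85]]
    [0.339 0.457 0.606] [-0.068 -0.156] [ 0.84  0.5   0.22 -0.1   2.58  0.47]
[[0.82, 1.0, -0.87, 0, 85]]
    [0.352 0.479 0.592] [-0.052 -0.136] [ 0.85  0.52  0.22 -0.09  2.54  0.49]
[[0.84, 1.02, -0.84, 0, 85]]
    [0.365 0.501 0.579] [-0.035 -0.114] [ 0.86  0.54  0.22 -0.08  2.49  0.51]
```

```bash
python3 - <<'E'
from plan import *
q=now()
q=plan([([.36,.56,.46],None,85,1)])
q=over(q,[.57,.82,.25],7)
E
```

```text
t 5.825 tcp [0.2985 0.3868 0.6516] fk [0.2984 0.3867 0.6516] az 0.275 tilt [-0.1089 -0.2049] q [ 0.82  0.43  0.22 -0.15  2.71  0.4 ] w 0.0853 gf 0.0 F [-0.4 -0.2  0.2]
[[0.88, 0.68, 0.72, 0.0, 85], [1.77, 1.36, 1.44, 0.0, 85], [2.65, 2.04, 2.16, 0.0, 85], [3.53, 2.72, 2.88, 0.0, 85], [4.42, 3.4, 3.6, 0.0, 85]]
[[0.0, 0.0, 0.0, 0.0, 85]]
  ->  [0.3598 0.5601 0.4601] az 0.275 tilt [-0.109 -0.205] q [ 0.92  0.59  0.46 -0.05  2.32  0.6 ]
[[0.85, 1.09, -0.72, 0, 85]]
    [0.385 0.595 0.461] [-0.101 -0.194] [ 0.92  0.71  0.22 -0.06  2.43  0.59]
[[0.86, 1.1, -0.7, 0, 85]]
    [0.399 0.613 0.444] [-0.084 -0.168] [ 0.92  0.73  0.22 -0.05  2.38  0.59]
[[0.87, 1.12, -0.65, 0, 85]]
    [0.414 0.631 0.429] [-0.066 -0.141] [ 0.91  0.75  0.22 -0.05  2.33  0.6 ]
[[0.89, 1.13, -0.61, 0, 85]]
    [0.428 0.649 0.415] [-0.047 -0.113] [ 0.91  0.76  0.22 -0.04  2.28  0.6 ]
[[0.9, 1.15, -0.56, 0, 85]]
    [0.442 0.667 0.401] [-0.027 -0.083] [ 0.91  0.78  0.22 -0.04  2.23  0.6 ]
[[0.91, 1.16, -0.5, 0, 85]]
    [0.455 0.684 0.388] [-0.006 -0.052] [ 0.91  0.79  0.22 -0.03  2.18  0.6 ]
[[0.92, 1.18, -0.45, 0, 85]]
    [0.469 0.702 0.376] [ 0.016 -0.021] [ 0.91  0.8   0.22 -0.03  2.12  0.6 ]
```

>>> {"fn": "play_rows", "kwargs": {"motion": [[0.88,0.68,0.72,0,85],[1.77,1.36,1.44,0,85],[2.65,2.04,2.16,0,85],[3.53,2.72,2.88,0,85],[4.42,3.4,3.6,0,85]]}}

```text
clock: 6.45
position: [0.3614, 0.5617, 0.4615]
ee_rot: [0.018, 0.595, 0.796, -0.111]
contact_force: [-0.3, 0.0, 0.4]
width: 0.0846
gripper_force: 0.0
```

>>> {"fn": "play_rows", "kwargs": {"motion": [[0.85,1.1,-0.7,0,85]]}}

```text
clock: 6.58
position: [0.3853, 0.5954, 0.4552]
ee_rot: [0.017, 0.593, 0.797, -0.114]
contact_force: [2.0, 1.1, 1.8]
width: 0.0849
gripper_force: 0.0
```

>>> {"fn": "play_rows", "kwargs": {"motion": [[0.85,1.1,-0.7,0,85]]}}

```text
clock: 6.7
position: [0.4024, 0.6152, 0.4376]
ee_rot: [0.017, 0.595, 0.798, -0.097]
contact_force: [0.1, -0.0, -0.7]
width: 0.085
gripper_force: 0.0
```

```bash
python3 - <<'E'
from plan import *
q=now(); q=over(q,[.57,.82,.25],5)
E
```

```text
t 6.7 tcp [0.4024 0.6152 0.4376] fk [0.4023 0.6151 0.4376] az 0.279 tilt [-0.0886 -0.1742] q [ 0.91  0.74  0.22 -0.05  2.38  0.59] w 0.085 gf 0.0 F [ 0.1 -0.  -0.7]
[[0.87, 1.11, -0.66, 0, 85]]
    [0.416 0.633 0.423] [-0.07  -0.147] [ 0.91  0.75  0.22 -0.05  2.33  0.59]
[[0.88, 1.13, -0.62, 0, 85]]
    [0.43  0.65  0.408] [-0.051 -0.119] [ 0.91  0.77  0.22 -0.04  2.28  0.6 ]
[[0.9, 1.14, -0.57, 0, 85]]
    [0.444 0.668 0.395] [-0.031 -0.089] [ 0.91  0.78  0.22 -0.04  2.23  0.6 ]
[[0.91, 1.16, -0.51, 0, 85]]
    [0.457 0.685 0.382] [-0.01  -0.058] [ 0.91  0.8   0.22 -0.03  2.18  0.6 ]
[[0.92, 1.17, -0.46, 0, 85]]
    [0.471 0.703 0.371] [ 0.012 -0.027] [ 0.91  0.81  0.22 -0.03  2.12  0.6 ]
```

>>> {"fn": "play_rows", "kwargs": {"motion": [[1.1,0.9,-0.65,0,85]]}}

```text
clock: 6.82
position: [0.4062, 0.6377, 0.4261]
ee_rot: [0.016, 0.597, 0.799, -0.078]
contact_force: [-0.5, 0.3, -0.4]
width: 0.0849
gripper_force: 0.0
```

>>> {"fn": "play_rows", "kwargs": {"motion": [[1.1,0.95,-0.6,0,85]]}}

```text
clock: 6.95
position: [0.4106, 0.6612, 0.412]
ee_rot: [0.014, 0.597, 0.8, -0.061]
contact_force: [-0.9, -0.5, -1.0]
width: 0.0849
gripper_force: 0.0
```

>>> {"fn": "play_rows", "kwargs": {"motion": [[1.05,1,-0.55,0,85]]}}

```text
clock: 7.08
position: [0.418, 0.6827, 0.3979]
ee_rot: [0.013, 0.597, 0.801, -0.043]
contact_force: [-0.2, -0.1, -0.5]
width: 0.0852
gripper_force: 0.0
```

>>> {"fn": "play_rows", "kwargs": {"motion": [[1,1.1,-0.5,0,85]]}}

```text
clock: 7.2
position: [0.4294, 0.7021, 0.3842]
ee_rot: [0.011, 0.597, 0.802, -0.026]
contact_force: [-0.4, -0.1, 0.5]
width: 0.0849
gripper_force: 0.0
```

>>> {"fn": "play_rows", "kwargs": {"motion": [[1,1.1,-0.45,0,85]]}}

```text
clock: 7.32
position: [0.441, 0.721, 0.3714]
ee_rot: [0.01, 0.597, 0.802, -0.007]
contact_force: [-0.3, -0.3, -0.2]
width: 0.085
gripper_force: 0.0
```

```bash
python3 - <<'E'
from plan import *
q=now(); over(q,[.5,.86,.25],2)
g=np.array([.5255,-.357]); 
q=plan([([.47,.35,.3],.6,85,0),([g[0],g[1],.16],1.068,60,0)],q)
E
```

```text
t 7.325 tcp [0.441  0.721  0.3714] fk [0.4409 0.7209 0.3714] az 0.29 tilt [ 0.0072 -0.0233] q [ 0.95  0.81  0.22 -0.02  2.13  0.65] w 0.085 gf 0.0 F [-0.3 -0.3 -0.2]
[[1.03, 1.1, -0.41, 0, 85]]
    [0.451 0.74  0.36 ] [0.028 0.01 ] [ 0.95  0.82  0.22 -0.02  2.07  0.65]
[[1.04, 1.11, -0.35, 0, 85]]
    [0.462 0.76  0.35 ] [0.049 0.045] [ 0.95  0.84  0.22 -0.02  2.02  0.65]
[[-1.29, -0.28, 0.29, -0.25, 85], [-2.58, -0.56, 0.57, -0.51, 85], [-3.88, -0.84, 0.86, -0.76, 85], [-5.17, -1.12, 1.15, -1.01, 85], [-6.46, -1.4, 1.43, -1.27, 85]]
[[-1.2, -0.56, 0.29, -0.25, 85], [-2.4, -1.11, 0.58, -0.51, 85]]
  ->  [0.4701 0.3501 0.2998] az 0.601 tilt [ 0.007 -0.023] q [ 0.54  0.27  1.35 -0.02  1.53 -0.06]
[[-1.18, -0.68, 0.3, -0.21, 60], [-2.35, -1.36, 0.6, -0.41, 60], [-3.53, -2.04, 0.9, -0.62, 60], [-4.7, -2.72, 1.2, -0.82, 60], [-5.88, -3.4, 1.51, -1.03, 60]]
[[-1.03, -0.87, 0.3, -0.21, 60], [-2.07, -1.75, 0.6, -0.41, 60], [-3.1, -2.63, 0.9, -0.62, 60], [-4.14, -3.51, 1.2, -0.82, 60], [-5.17, -4.39, 1.5, -1.03, 60]]
[[-0.86, -1.04, 0.3, -0.21, 60], [-1.72, -2.09, 0.6, -0.41, 60], [-2.58, -3.14, 0.9, -0.62, 60]]
  ->  [ 0.5254 -0.3568  0.1602] az 1.069 tilt [ 0.007 -0.023] q [-0.7   0.4   1.5  -0.01  1.22 -1.76]
```

>>> {"fn": "play_rows", "kwargs": {"motion": [[0.75,0.75,-0.3,0,85]]}}

```text
clock: 7.45
position: [0.4472, 0.7351, 0.3631]
ee_rot: [0.009, 0.597, 0.802, 0.006]
contact_force: [-0.5, -1.0, 0.3]
width: 0.085
gripper_force: 0.0
```

>>> {"fn": "play_rows", "kwargs": {"motion": [[-1.29,-0.28,0.29,-0.25,85],[-2.58,-0.56,0.57,-0.51,85],[-3.88,-0.84,0.86,-0.76,85],[-5.17,-1.12,1.15,-1.01,85],[-6.46,-1.4,1.43,-1.27,85]]}}

```text
clock: 8.07
position: [0.4695, 0.4701, 0.3103]
ee_rot: [0.011, 0.504, 0.864, 0.007]
contact_force: [1.7, 0.2, 1.0]
width: 0.085
gripper_force: 0.0
```

>>> {"fn": "play_rows", "kwargs": {"motion": [[-1.2,-0.56,0.29,-0.25,85],[-2.4,-1.11,0.58,-0.51,85]]}}

```text
clock: 8.32
position: [0.4789, 0.3646, 0.2875]
ee_rot: [0.011, 0.465, 0.885, 0.007]
contact_force: [0.2, -0.5, -0.3]
width: 0.0851
gripper_force: 0.0
```

>>> {"fn": "play_rows", "kwargs": {"motion": [[-1.18,-0.68,0.3,-0.21,60],[-2.35,-1.36,0.6,-0.41,60],[-3.53,-2.04,0.9,-0.62,60],[-4.7,-2.72,1.2,-0.82,60],[-5.88,-3.4,1.51,-1.03,60]]}}

```text
clock: 8.95
position: [0.5021, 0.0926, 0.2281]
ee_rot: [0.013, 0.384, 0.923, 0.005]
contact_force: [1.4, 0.1, -0.1]
width: 0.0602
gripper_force: 0.0
```

>>> {"fn": "play_rows", "kwargs": {"motion": [[-1.03,-0.87,0.3,-0.21,60],[-2.07,-1.75,0.6,-0.41,60],[-3.1,-2.63,0.9,-0.62,60],[-4.14,-3.51,1.2,-0.82,60],[-5.17,-4.39,1.5,-1.03,60]]}}

```text
clock: 9.57
position: [0.5243, -0.1799, 0.169]
ee_rot: [0.014, 0.3, 0.954, 0.002]
contact_force: [0.1, -0.7, -0.2]
width: 0.0599
gripper_force: 0.0
```

```bash
python3 - <<'E'
from plan import *
q=now()
# grasp point 19mm behind TCP; handle middle z .033 -> TCP z ~ .016 
q=plan([([.5255,-.357,.16],1.068,60,0),([.5255,-.357,.016],1.068,50,1)],q)
E
```

```text
t 9.575 tcp [ 0.5243 -0.1799  0.169 ] fk [ 0.5242 -0.1798  0.1691] az 0.962 tilt [ 0.0269 -0.0051] q [-0.46  0.27  1.67  0.01  1.17 -1.43] w 0.0599 gf 0.0 F [ 0.1 -0.7 -0.2]
[[-0.85, -1.21, 0.08, -0.2, 60], [-1.7, -2.41, 0.17, -0.4, 60], [-2.55, -3.62, 0.25, -0.61, 60]]
  ->  [ 0.5253 -0.357   0.16  ] az 1.068 tilt [ 0.027 -0.005] q [-0.71  0.4   1.5   0.01  1.22 -1.79]
[[0.03, -0.01, 1.2, 0.0, 50], [0.06, -0.02, 2.4, 0.0, 50], [0.09, -0.03, 3.6, 0.0, 50], [0.09, -0.03, 3.6, 0.0, 50]]
  ->  [ 0.5254 -0.357   0.0159] az 1.068 tilt [ 0.027 -0.005] q [-0.71  0.53  1.68  0.02  0.91 -1.79]
```

>>> {"fn": "play_rows", "kwargs": {"motion": [[-0.85,-1.21,0.08,-0.2,60],[-1.7,-2.41,0.17,-0.4,60],[-2.55,-3.62,0.25,-0.61,60]]}}

```text
clock: 9.95
position: [0.5245, -0.3577, 0.1596]
ee_rot: [0.013, 0.249, 0.969, 0.0]
contact_force: [1.4, 0.9, 0.4]
width: 0.06
gripper_force: 0.0
```

>>> {"fn": "play_rows", "kwargs": {"motion": [[0.03,-0.01,1.2,0,50],[0.06,-0.02,2.4,0,50],[0.09,-0.03,3.2,0,50],[0.09,-0.03,3.6,0,50],[0.09,-0.03,3.6,0,50]]}}

```text
clock: 10.58
position: [0.5225, -0.3543, 0.0134]
ee_rot: [0.011, 0.249, 0.968, 0.001]
contact_force: [0.1, 0.9, 0.3]
width: 0.0497
gripper_force: 0.0
```

>>> {"fn": "play_rows", "kwargs": {"motion": [[0,0,0,0,10],[0,0,0,0,5],[0,0,0,0,0],[0,0,0,0,0],[0,0,0,0,0]], "newtons": 40}}

```text
clock: 11.2
position: [0.5225, -0.3544, 0.0151]
ee_rot: [0.012, 0.249, 0.969, 0.0]
contact_force: [-1.0, -0.3, 5.7]
width: 0.0113
gripper_force: 40.5
```

>>> {"fn": "play_rows", "kwargs": {"motion": [[0,0,-1,0,0],[0,0,-2,0,0],[0,0,-3,0,0],[0,0,-4,0,0],[0,0,-5,0,0]]}}

```text
clock: 11.82
position: [0.5167, -0.3521, 0.2139]
ee_rot: [0.009, 0.249, 0.969, 0.002]
contact_force: [0.5, -0.3, -3.3]
width: 0.0112
gripper_force: 39.6
```

```bash
python3 - <<'E'
from plan import *
q=now()
f=np.load('fan.npz'); M,o=f['M'],f['o']
print('hooks mid world',(M@[.06,0,.004]+o).round(4), 'approach 25mm up slope, +12 out',(M@[.085,0,.02]+o).round(4))
from h import *
d=grab('top'); c=d['img'][130:280,300:500]; cv2.imwrite('pics/g1.png',cv2.resize(c,None,fx=4,fy=4)[...,::-1])
E
```

```text
t 11.825 tcp [ 0.5167 -0.3521  0.2139] fk [ 0.5166 -0.352   0.2139] az 1.068 tilt [ 0.0192 -0.001 ] q [-0.72  0.35  1.44  0.01  1.34 -1.79] w 0.0112 gf 39.64049756526947 F [ 0.5 -0.3 -3.3]
hooks mid world [ 0.6985 -0.0303  0.1717] approach 25mm up slope, +12 out [ 0.7131 -0.0305  0.1976]
```

View pics/g1.png

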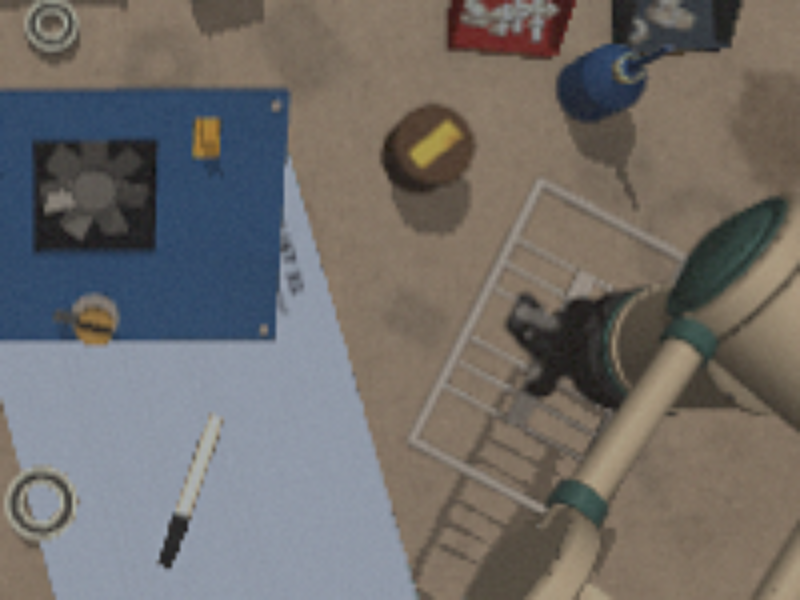

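```bash
cat >> plan.py <<'E'
f=np.load('fan.npz'); M,o=f['M'],f['o']
gx=np.array([np.cos(-.009),np.sin(-.009),0])
def tcp_bar(x,z,phi=0.): # TCP for bar axis at fan (x,0,z), guard horizontal
    return M@[x,0,z]+o-.060*gx+[0,0,.011]
E
python3 - <<'E'
from plan import *
q=now()
q=plan([([.56,-.2,.29],.4,0,0),(tcp_bar(.095,.06),-.009,0,1)],q)
E
```

```text
t 11.875 tcp [ 0.519  -0.3541  0.2202] fk [ 0.5189 -0.354   0.2202] az 1.068 tilt [ 0.0274 -0.0081] q [-0.72  0.35  1.43  0.01  1.34 -1.79] w 0.0119 gf 39.771727323532104 F [ 1.2 -1.4  1.2]
[[0.23, 0.97, -0.44, 0.96, 0], [0.45, 1.94, -0.87, 1.91, 0], [0.68, 2.91, -1.31, 2.87, 0], [0.91, 3.88, -1.75, 3.83, 0]]
  ->  [ 0.5599 -0.1999  0.2901] az 0.4 tilt [ 0.027 -0.008] q [-0.46  0.26  1.38  0.    1.47 -0.86]
[[0.78, 0.89, 0.27, 0.59, 0], [1.56, 1.77, 0.53, 1.17, 0], [2.34, 2.66, 0.8, 1.76, 0], [3.13, 3.55, 1.06, 2.34, 0], [3.13, 3.55, 1.06, 2.34, 0]]
  ->  [ 0.6432 -0.0296  0.2486] az -0.009 tilt [ 0.027 -0.008] q [-0.15  0.36  1.34 -0.    1.41 -0.14]
```

>>> {"fn": "play_rows", "kwargs": {"motion": [[0.23,0.97,-0.44,0.96,0],[0.45,1.94,-0.87,1.91,0],[0.68,2.91,-1.31,2.87,0],[0.91,3.88,-1.75,3.83,0]]}}

```text
clock: 12.38
position: [0.5585, -0.1975, 0.2832]
ee_rot: [0.008, 0.555, 0.832, 0.005]
contact_force: [0.4, -0.9, -3.4]
width: 0.0116
gripper_force: 39.7
```

>>> {"fn": "play_rows", "kwargs": {"motion": [[0.78,0.89,0.2,0.59,0],[1.56,1.77,0.4,1.17,0],[2.34,2.66,0.6,1.76,0],[3.13,3.55,0.8,2.34,0],[3.13,3.55,0.8,2.34,0]]}}

```text
clock: 13.0
position: [0.6416, -0.0248, 0.2507]
ee_rot: [0.006, 0.709, 0.705, 0.006]
contact_force: [-0.4, 0.1, -3.4]
width: 0.0114
gripper_force: 39.8
```

>>> {"fn": "play_rows", "kwargs": {"motion": [[0,0,0,0,0],[0,0,0,0,0]]}}

```text
clock: 13.25
position: [0.6411, -0.0296, 0.2529]
ee_rot: [0.008, 0.711, 0.704, 0.006]
contact_force: [-0.1, 0.1, -3.4]
width: 0.0114
gripper_force: 39.8
```

```bash
python3 - <<'E'
from plan import *
q=now()
from h import *
d=grab('top'); s=grab('scene'); A=cv2.resize(d['img'][130:230,260:390],None,fx=4,fy=4); B=cv2.resize(s['img'][130:230,270:365],None,fx=4,fy=4)
m=np.zeros((800,520,3),np.uint8); m[:400]=A; m[400:,:380]=B; m=cv2.resize(m,None,fx=.75,fy=.75); cv2.imwrite('pics/g2.png',m[...,::-1])
E
```

```text
t 13.25 tcp [ 0.6411 -0.0296  0.2529] fk [ 0.641  -0.0296  0.2529] az -0.01 tilt [ 0.0199 -0.0027] q [-0.15  0.36  1.33  0.    1.43 -0.14] w 0.0114 gf 39.812339544296265 F [-0.1  0.1 -3.4]
```

View pics/g2.png

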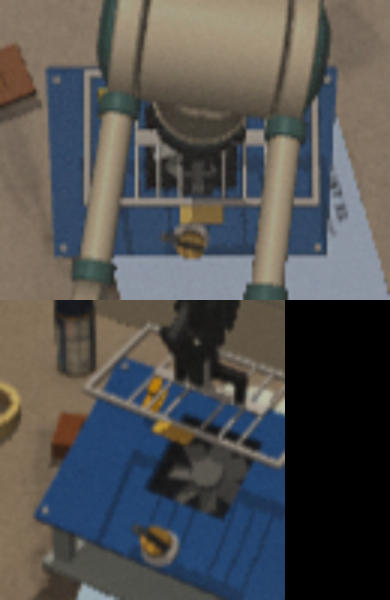

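```bash
python3 - <<'E'
from plan import *
from h import *
d=load('top'); t=np.array([.6411,-.0296,.2529])
for sx,sy in((60,106),(60,-106),(-60,106),(-60,-106),(-73,0)):
    X=t+gx*sx/1e3+np.array([.009,1,0])*sy/1e3-[0,0,.009]; print(sx,sy,proj(d,[X]).round(1)[0])
m=(d['img'].min(2)>135)&(d['range_z']>0); 
im=d['img'].astype(int)
for v in(160,170,180,190): print(v,[ (u,im[v,u].min()) for u in range(284,294)], [(u,im[v,u].min()) for u in range(360,372)])
for u in(292,294,296): print(u,[(v,im[v,u].min()) for v in range(150,158)],[(v,im[v,u].min()) for v in range(194,202)])
# depth along left rod
w=np.array([[289,v] for v in range(155,199,4)],float); print(pts(d,w).round(3).tolist())
q=now(); q=plan([(tcp_bar(.088,.03),None,0,0),(tcp_bar(.084,.010),None,0,2)],q,step=1)
E
```

```text
60 106 [286.5 154.4]
60 -106 [362.  154.2]
-60 106 [286.3 197. ]
-60 -106 [362.8 196.7]
-73 0 [324.6 201.5]
160 [(284, np.int64(50)), (285, np.int64(50)), (286, np.int64(47)), (287, np.int64(47)), (288, np.int64(127)), (289, np.int64(127)), (290, np.int64(68)), (291, np.int64(50)), (292, np.int64(68)), (293, np.int64(55))] [(360, np.int64(96)), (361, np.int64(97)), (362, np.int64(67)), (363, np.int64(43)), (364, np.int64(42)), (365, np.int64(37)), (366, np.int64(41)), (367, np.int64(51)), (368, np.int64(50)), (369, np.int64(50)), (370, np.int64(51)), (371, np.int64(49))]
170 [(284, np.int64(51)), (285, np.int64(49)), (286, np.int64(53)), (287, np.int64(49)), (288, np.int64(129)), (289, np.int64(121)), (290, np.int64(61)), (291, np.int64(45)), (292, np.int64(45)), (293, np.int64(51))] [(360, np.int64(57)), (361, np.int64(50)), (362, np.int64(51)), (363, np.int64(52)), (364, np.int64(131)), (365, np.int64(127)), (366, np.int64(47)), (367, np.int64(53)), (368, np.int64(55)), (369, np.int64(48)), (370, np.int64(49)), (371, np.int64(91))]
180 [(284, np.int64(46)), (285, np.int64(56)), (28
[... 2000 characters left out ...]
0.676, 0.068, 0.253], [0.666, 0.069, 0.248], [0.654, 0.069, 0.25], [0.643, 0.069, 0.248], [0.631, 0.069, 0.25], [0.62, 0.069, 0.252], [0.61, 0.069, 0.246], [0.598, 0.069, 0.247], [0.587, 0.069, 0.248]]
t 13.35 tcp [ 0.6413 -0.0297  0.2532] fk [ 0.6412 -0.0297  0.2532] az -0.01 tilt [ 0.0205 -0.0026] q [-0.16  0.36  1.33  0.    1.43 -0.14] w 0.0113 gf 39.81200158596039 F [-0.6 -0.4 -2.8]
[[0.0, 0.23, 0.86, 0.0, 0]]
  ->  [ 0.6511 -0.0299  0.219 ] az -0.01 tilt [ 0.021 -0.003] q [-0.15  0.39  1.37  0.    1.37 -0.14]
[[0.0, 0.13, 0.5, 0.0, 0], [0.0, 0.13, 0.5, 0.0, 0], [0.0, 0.13, 0.5, 0.0, 0]]
  ->  [ 0.6567 -0.03    0.1991] az -0.01 tilt [ 0.021 -0.003] q [-0.15  0.41  1.39  0.    1.33 -0.14]
```

>>> {"fn": "play_rows", "kwargs": {"motion": [[0.15,0.23,0.86,0,0],[0.15,0.3,1.2,0,0],[0.15,0.33,1.36,0,0],[0.15,0.33,1.36,0,0]]}}

```text
clock: 13.85
position: [0.656, -0.0233, 0.1989]
ee_rot: [0.008, 0.71, 0.704, 0.006]
contact_force: [-0.4, 0.6, -1.9]
width: 0.0108
gripper_force: 39.8
```

```bash
python3 - <<'E'
from plan import *
q=now(); p=fk(q)[0]; b=M.T@(p+.060*gx-[0,0,.011]-o); print('bar fan',b.round(4))
q=plan([(tcp_bar(.082,.005)+[0,.006,0],None,0,2)],q,step=.2)
E
```

```text
t 13.85 tcp [ 0.656  -0.0233  0.1989] fk [ 0.6558 -0.0233  0.1989] az -0.009 tilt [ 0.0201 -0.0024] q [-0.14  0.4   1.39  0.    1.33 -0.13] w 0.0108 gf 39.78751838207245 F [-0.4  0.6 -1.9]
bar fan [0.0828 0.0067 0.0102]
[[-0.02, 0.04, 0.13, 0.0, 0], [-0.02, 0.04, 0.13, 0.0, 0], [-0.02, 0.04, 0.13, 0.0, 0]]
  ->  [ 0.6575 -0.0241  0.1937] az -0.009 tilt [ 0.02  -0.002] q [-0.14  0.41  1.39  0.    1.32 -0.13]
```

>>> {"fn": "play_rows", "kwargs": {"motion": [[0,0.04,0.07,0,0],[0,0.06,0.12,0,0],[0,0.06,0.12,0,0]]}}

```text
clock: 14.22
position: [0.6587, -0.023, 0.1945]
ee_rot: [0.008, 0.71, 0.704, 0.007]
contact_force: [0.3, 0.3, -2.0]
width: 0.0112
gripper_force: 40.0
```

```bash
python3 - <<'E'
from plan import *
q=now(); p=fk(q)[0]; b=M.T@(p+.060*gx-[0,0,.011]-o); print('bar fan',b.round(4))
for a in((.075,.004),(.066,.003),(.06,.003),(.056,.003)):
  d=tcp_bar(*a)+[0,.006,0]-p; print(a,(fk(q)[1].inv().apply(d)/.04).round(2))
E
```

```text
t 14.225 tcp [ 0.6587 -0.023   0.1945] fk [ 0.6586 -0.023   0.1945] az -0.009 tilt [ 0.0212 -0.0026] q [-0.14  0.41  1.39  0.    1.32 -0.13] w 0.0112 gf 39.97540891170502 F [ 0.3  0.3 -2. ]
bar fan [0.0832 0.007  0.005 ]
(0.075, 0.004) [-0.03 -0.17  0.12]
(0.066, 0.003) [-0.02 -0.36  0.24]
(0.06, 0.003) [-0.02 -0.5   0.31]
(0.056, 0.003) [-0.02 -0.59  0.35]
```

>>> {"fn": "play_rows", "kwargs": {"motion": [[0,0.05,0.09,0,0],[0,0.05,0.09,0,0]]}}

```text
clock: 14.48
position: [0.6594, -0.0224, 0.1916]
ee_rot: [0.007, 0.71, 0.704, 0.006]
contact_force: [-5.8, 2.1, 4.7]
width: 0.0114
gripper_force: 41.6
```

>>> {"fn": "play_rows", "kwargs": {"motion": [[0,-0.15,0.05,0,0],[0,-0.3,0.13,0,0],[0,-0.42,0.19,0,0],[0,-0.5,0.23,0,0]]}}

```text
clock: 14.98
position: [0.6413, -0.0231, 0.1816]
ee_rot: [0.009, 0.71, 0.704, 0.007]
contact_force: [1.0, -0.4, 5.0]
width: 0.0113
gripper_force: 43.1
```

```bash
python3 - <<'E'
from plan import *
q=now(); p=fk(q)[0]; b=M.T@(p+.060*gx-[0,0,.011]-o); print('bar fan',b.round(4))
E
```

```text
t 14.975 tcp [ 0.6413 -0.0231  0.1816] fk [ 0.6412 -0.023   0.1817] az -0.009 tilt [ 0.0232 -0.0029] q [-0.14  0.39  1.45  0.    1.27 -0.14] w 0.0113 gf 43.0835158796981 F [ 1.  -0.4  5. ]
bar fan [0.0618 0.0068 0.0019]
```

>>> {"fn": "play_rows", "kwargs": {"motion": [[0,-0.05,0.03,0,0],[0,-0.1,0.05,0,0],[0,-0.1,0.05,0,0]]}}

```text
clock: 15.35
position: [0.6371, -0.023, 0.1795]
ee_rot: [0.009, 0.71, 0.704, 0.007]
contact_force: [-0.6, -0.2, 5.6]
width: 0.0112
gripper_force: 43.0
```

```bash
python3 - <<'E'
from plan import *
q=now(); p=fk(q)[0]; b=M.T@(p+.060*gx-[0,0,.011]-o); print('bar fan',b.round(4))
from h import *
s=grab('scene'); d=grab('top'); im=np.hstack([cv2.resize(s['img'][130:230,270:370],None,fx=4,fy=4),cv2.resize(d['img'][140:240,265:365],None,fx=4,fy=4)]); cv2.imwrite('pics/g3.png',im[...,::-1])
E
```

```text
t 15.35 tcp [ 0.6371 -0.023   0.1795] fk [ 0.637  -0.023   0.1795] az -0.009 tilt [ 0.0224 -0.0028] q [-0.15  0.39  1.47  0.    1.26 -0.14] w 0.0112 gf 42.96121440595016 F [-0.6 -0.2  5.6]
bar fan [0.0571 0.0068 0.0019]
```

View pics/g3.png

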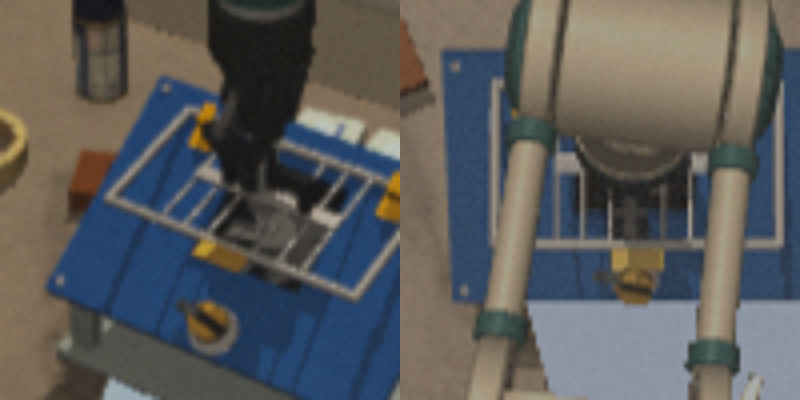

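>>> {"fn": "play_rows", "kwargs": {"motion": [[0,-0.05,0.02,0,0],[0,-0.1,0.04,0,0],[0,-0.1,0.04,0,0]]}}

```text
clock: 15.82
position: [0.636, -0.0232, 0.1784]
ee_rot: [0.011, 0.71, 0.704, 0.009]
contact_force: [5.8, 0.1, 4.4]
width: 0.0111
gripper_force: 43.6
```

```bash
python3 - <<'E'
from plan import *
q=now(); p=fk(q)[0]; b=M.T@(p+.060*gx-[0,0,.011]-o); print('bar fan',b.round(4))
from h import *
d=load('top'); im=d['img'].astype(int)
hs=cv2.cvtColor(d['img'],cv2.COLOR_RGB2HSV).astype(int)
# observed right rod & bar pixels from last top picture; predicted for estimated pose
t=np.array([.6371,-.023,.1795])
for sx,sy in((60,106-6),(60,-106-6),(-60,100),(-60,-112)):
    X=t+gx*sx/1e3+np.array([.009,1,0])*sy/1e3-[0,0,.009]; print(sx,sy,proj(d,[X]).round(1)[0])
for v in(172,180,190): print(v,[im[v,u].min() for u in range(284,294)],[im[v,u].min() for u in range(355,366)])
for u in(287,288,289,290): print(u,[im[v,u].min() for v in range(154,164)],[im[v,u].min() for v in range(194,206)])
E
```

```text
t 15.825 tcp [ 0.636  -0.0232  0.1784] fk [ 0.6359 -0.0232  0.1784] az -0.009 tilt [ 0.0285 -0.0032] q [-0.15  0.38  1.48  0.    1.25 -0.14] w 0.0111 gf 43.5562595911324 F [5.8 0.1 4.4]
bar fan [0.0556 0.0066 0.0015]
60 100 [288.  161.2]
60 -112 [358.6 161. ]
-60 100 [287.9 201. ]
-60 -112 [359.2 200.7]
172 [np.int64(57), np.int64(51), np.int64(47), np.int64(106), np.int64(137), np.int64(105), np.int64(45), np.int64(43), np.int64(54), np.int64(62)] [np.int64(44), np.int64(49), np.int64(48), np.int64(89), np.int64(136), np.int64(112), np.int64(45), np.int64(47), np.int64(49), np.int64(50), np.int64(46)]
180 [np.int64(47), np.int64(51), np.int64(48), np.int64(95), np.int64(136), np.int64(101), np.int64(53), np.int64(34), np.int64(98), np.int64(112)] [np.int64(52), np.int64(54), np.int64(49), np.int64(89), np.int64(138), np.int64(119), np.int64(39), np.int64(49), np.int64(53), np.int64(51), np.int64(48)]
190 [np.int64(56), np.int64(53), np.int64(46), np.int64(96), np.int64(137), np.int64(103), np.int64(83), np.int64(103), np.int64(118), np.int64(123)] [np.int64(49), np.int64(45), np.int
[... 715 characters left out ...]
(84), np.int64(89), np.int64(91), np.int64(96)]
289 [np.int64(55), np.int64(47), np.int64(50), np.int64(53), np.int64(45), np.int64(84), np.int64(122), np.int64(113), np.int64(100), np.int64(106)] [np.int64(88), np.int64(91), np.int64(86), np.int64(100), np.int64(105), np.int64(98), np.int64(103), np.int64(100), np.int64(102), np.int64(108), np.int64(108), np.int64(113)]
290 [np.int64(52), np.int64(53), np.int64(56), np.int64(50), np.int64(48), np.int64(92), np.int64(126), np.int64(111), np.int64(77), np.int64(47)] [np.int64(99), np.int64(103), np.int64(105), np.int64(108), np.int64(112), np.int64(109), np.int64(108), np.int64(118), np.int64(117), np.int64(116), np.int64(116), np.int64(120)]
```

>>> {"fn": "play_rows", "kwargs": {"motion": [[0,0.03,0,0,0],[0,0,0.13,0,0],[0,-0.03,0.27,0,0],[0,-0.03,0.27,0,0]], "newtons": 20}}

```text
clock: 16.32
position: [0.6334, -0.0232, 0.1698]
ee_rot: [0.011, 0.71, 0.704, 0.008]
contact_force: [-3.1, 0.1, 17.2]
width: 0.0113
gripper_force: 76.0
```

```bash
python3 - <<'E'
from plan import *
now()
from h import *
d=grab('top'); s=grab('scene'); im=d['img'].astype(int)
f=lambda u0:[im[v,u0].min() for v in range(194,212)]
print('left rod end',f(288),f(287))
w=np.array([[288,v] for v in range(163,208,3)],float); print(pts(d,w).round(3).tolist())
E
```

```text
t 16.325 tcp [ 0.6334 -0.0232  0.1698] fk [ 0.6332 -0.0232  0.1698] az -0.009 tilt [ 0.0266 -0.0035] q [-0.15  0.39  1.49  0.    1.23 -0.14] w 0.0113 gf 75.99408879876137 F [-3.1  0.1 17.2]
left rod end [np.int64(123), np.int64(123), np.int64(124), np.int64(127), np.int64(126), np.int64(128), np.int64(126), np.int64(114), np.int64(88), np.int64(41), np.int64(50), np.int64(66), np.int64(82), np.int64(86), np.int64(93), np.int64(94), np.int64(96), np.int64(102)] [np.int64(47), np.int64(41), np.int64(47), np.int64(42), np.int64(46), np.int64(30), np.int64(38), np.int64(48), np.int64(44), np.int64(49), np.int64(49), np.int64(45), np.int64(48), np.int64(45), np.int64(44), np.int64(48), np.int64(54), np.int64(62)]
[[0.692, 0.076, 0.173], [0.683, 0.076, 0.173], [0.674, 0.077, 0.172], [0.665, 0.077, 0.171], [0.657, 0.077, 0.168], [0.648, 0.077, 0.168], [0.638, 0.077, 0.171], [0.63, 0.077, 0.162], [0.621, 0.078, 0.161], [0.612, 0.078, 0.159], [0.604, 0.078, 0.157], [0.595, 0.078, 0.151], [0.585, 0.078, 0.157], [0.582, 0.082, 0.101], [0.532, 0.051, 0.571]]
```

>>> {"fn": "play_rows", "kwargs": {"motion": [[0,0,0,0,13.5],[0,-0.02,0.1,0,14.5],[0,-0.04,0.2,0,16],[0,-0.05,0.3,0,17.5],[0,-0.05,0.34,0,19]]}}

```text
clock: 17.05
position: [0.6292, -0.0225, 0.152]
ee_rot: [0.007, 0.71, 0.704, 0.006]
contact_force: [1.4, 0.2, 1.0]
width: 0.0189
gripper_force: 0.9
```

>>> {"fn": "play_rows", "kwargs": {"motion": [[0,0,0,0,24],[0,0,-0.2,0,26],[0,0,-0.6,0,30],[0,0,-1.2,0,40],[0,0,-2,0,40]]}}

```text
clock: 17.68
position: [0.628, -0.0225, 0.2341]
ee_rot: [0.008, 0.71, 0.704, 0.006]
contact_force: [0.4, -0.0, -1.4]
width: 0.0398
gripper_force: 0.0
```

```bash
python3 - <<'E'
from plan import *
now()
from h import *
d=grab('top'); s=grab('scene')
w=np.array([[288,v] for v in range(163,208,3)],float); print(((pts(d,w)-o)@M).round(3).tolist())
im=np.hstack([cv2.resize(s['img'][130:230,270:370],None,fx=4,fy=4),cv2.resize(d['img'][140:240,265:365],None,fx=4,fy=4)]); cv2.imwrite('pics/g4.png',im[...,::-1])
E
```

```text
t 17.675 tcp [ 0.628  -0.0225  0.2341] fk [ 0.6279 -0.0225  0.2341] az -0.009 tilt [ 0.0196 -0.0023] q [-0.15  0.34  1.4   0.    1.38 -0.14] w 0.0398 gf 0.0 F [ 0.4 -0.  -1.4]
[[0.054, 0.107, 0.009], [0.044, 0.107, 0.008], [0.036, 0.107, 0.01], [0.027, 0.107, 0.012], [0.017, 0.108, 0.01], [0.007, 0.108, 0.009], [-0.002, 0.108, 0.012], [-0.012, 0.108, 0.01], [-0.021, 0.109, 0.012], [-0.032, 0.109, 0.01], [0.137, 0.076, 0.47], [0.133, 0.076, 0.474], [0.129, 0.076, 0.478], [0.125, 0.076, 0.482], [0.121, 0.076, 0.486]]
```

View pics/g4.png

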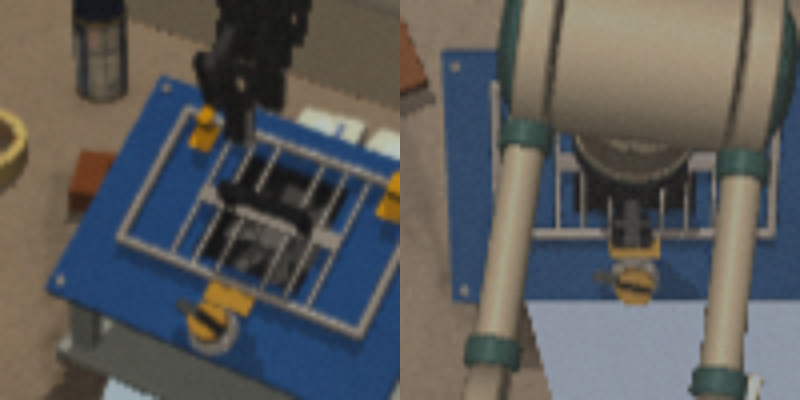

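```bash
python3 - <<'E'
from plan import *
from h import *
hol=[]
for n,box in(('top',(170,225,220,262)),('scene',(180,180,220,215))):
    d=load(n); hs=cv2.cvtColor(d['img'],cv2.COLOR_RGB2HSV).astype(int); u0,v0,u1,v1=box
    m=np.zeros((400,640),bool); s=hs[v0:v1,u0:u1]; m[v0:v1,u0:u1]=((s[...,0]<6)|(s[...,0]>172))&(s[...,1]>140)&(s[...,2]>60)
    v,u=np.nonzero(m); w=np.c_[u,v].astype(float); k=d['range_z'][v,u]>0; P=pts(d,w[k])
    for lo,hi_ in((.064,.085),(.045,.064)):
        z=P[(P[:,2]>lo)&(P[:,2]<hi_)]; print(n,lo,len(z),z.mean(0).round(4) if len(z) else '',z.min(0).round(3) if len(z) else '',z.max(0).round(3) if len(z) else '')
    if n=='top':
        s=hs[225:262,175:215]; g=np.zeros((400,640),np.uint8); g[225:262,175:215]=(s[...,1]<45)&(s[...,2]>75)&(s[...,2]<150)
        g=cv2.morphologyEx(g,cv2.MORPH_OPEN,np.ones((3,3))); c=max(cv2.findContours(g,0,1)[0],key=cv2.contourArea); r=cv2.minAreaRect(c); print('rect',r); print(plane(d,cv2.boxPoints(r),.024).round(4), plane(d,[r[0]],.024).round(4))
q=now()
key=np.array([.4562,.3977]); 
q=plan([([.6,.05,.27],-.2,40,0),([key[0],key[1],.16],-1.26,40,1)],q)
E
```

```text
top 0.064 25 [0.4596 0.3988 0.0737] [0.449 0.393 0.067] [0.472 0.404 0.078]
top 0.045 6 [0.4636 0.3945 0.0524] [0.449 0.391 0.047] [0.472 0.398 0.062]
rect ((194.95404052734375, 241.97569274902344), (18.012760162353516, 20.806575775146484), 72.89727020263672)
[[0.4774 0.4436 0.024 ]
 [0.4972 0.3763 0.024 ]
 [0.4394 0.3578 0.024 ]
 [0.4197 0.4247 0.024 ]] [[0.4584 0.4005 0.024 ]]
scene 0.064 21 [0.4569 0.398  0.0686] [0.448 0.392 0.064] [0.468 0.407 0.073]
scene 0.045 16 [0.4498 0.3944 0.0557] [0.444 0.389 0.046] [0.469 0.399 0.064]
t 17.775 tcp [ 0.6307 -0.0229  0.2381] fk [ 0.6306 -0.0228  0.2381] az -0.009 tilt [ 0.0294 -0.0037] q [-0.15  0.34  1.39  0.    1.38 -0.14] w 0.0399 gf 0.0 F [ 0.9 -0.5  0.4]
[[0.91, -0.38, -0.41, 0.55, 40], [1.81, -0.76, -0.83, 1.1, 40]]
  ->  [0.5999 0.0499 0.2702] az -0.201 tilt [ 0.029 -0.004] q [-0.03  0.28  1.4  -0.    1.43  0.17]
[[1.11, -0.76, 0.37, 0.87, 40], [2.23, -1.52, 0.75, 1.73, 40], [3.34, -2.29, 1.12, 2.6, 40], [4.45, -3.05, 1.49, 3.47, 40], [5.57, -3.81, 1.87, 4.33, 40]]
[[0.29, -1.32, 0.37, 0.87, 40], [0.57, -2.64, 0.75, 1.73, 40], [0.57, -2.64, 0.75, 1.73, 40]]
  ->  [0.4559 0.3977 0.1598] az -1.259 tilt [ 0.029 -0.004] q [ 0.61  0.36  1.57 -0.02  1.19  1.88]
```

>>> {"fn": "play_rows", "kwargs": {"motion": [[0.91,-0.38,-0.41,0.55,40],[1.81,-0.76,-0.83,1.1,40]]}}

```text
clock: 18.02
position: [0.5973, 0.0506, 0.2652]
ee_rot: [0.007, 0.776, 0.631, 0.007]
contact_force: [0.5, -0.1, 0.5]
width: 0.0398
gripper_force: 0.0
```

>>> {"fn": "play_rows", "kwargs": {"motion": [[1.11,-0.76,0.37,0.87,40],[2.23,-1.52,0.75,1.73,40],[3.34,-2.29,1.12,2.6,40],[4.45,-3.05,1.49,3.47,40],[5.57,-3.81,1.87,4.33,40]]}}

```text
clock: 18.65
position: [0.4937, 0.3001, 0.1873]
ee_rot: [0.004, 0.954, 0.3, 0.009]
contact_force: [1.2, 0.3, 0.2]
width: 0.0396
gripper_force: 0.0
```

>>> {"fn": "play_rows", "kwargs": {"motion": [[0.29,-1.32,0.37,0.87,40],[0.57,-2.64,0.75,1.73,40],[0.57,-2.64,0.75,1.73,40]]}}

```text
clock: 19.02
position: [0.4502, 0.4006, 0.1548]
ee_rot: [0.003, 0.987, 0.158, 0.008]
contact_force: [0.9, -0.5, -0.9]
width: 0.0399
gripper_force: 0.0
```

```bash
python3 - <<'E'
from plan import *
q=now()
plan([([.458,.399,.035],-1.265,40,2)],q,step=1)
E
```

```text
t 19.025 tcp [0.4502 0.4006 0.1548] fk [0.4501 0.4006 0.1549] az -1.254 tilt [ 0.017  -0.0031] q [ 0.62  0.36  1.57 -0.01  1.19  1.88] w 0.0399 gf 0.0 F [ 0.9 -0.5 -0.9]
[[0.03, 0.02, 0.75, 0.02, 40], [0.06, 0.04, 1.5, 0.03, 40], [0.1, 0.06, 2.25, 0.05, 40], [0.13, 0.07, 3.0, 0.06, 40], [0.13, 0.07, 3.0, 0.06, 40]]
[[0.0, 0.0, 0.0, 0.0, 40]]
  ->  [0.458  0.3991 0.035 ] az -1.264 tilt [ 0.017 -0.003] q [ 0.61  0.48  1.71 -0.02  0.94  1.88]
```

>>> {"fn": "play_rows", "kwargs": {"motion": [[0,0,0.8,0,40],[0,0,1.6,0,40],[0,0,2.2,0,40],[0,0,2.2,0,40],[0,0,2.2,0,40]]}}

```text
clock: 19.65
position: [0.4559, 0.3978, 0.0696]
ee_rot: [0.002, 0.988, 0.155, 0.011]
contact_force: [1.1, -0.8, 0.7]
width: 0.04
gripper_force: 0.0
```

```bash
python3 - <<'E'
from plan import *
q=now()
plan([([.458,.399,.035],-1.265,40,2)],q,step=1)
E
```

```text
t 19.65 tcp [0.4559 0.3978 0.0696] fk [0.4558 0.3977 0.0697] az -1.259 tilt [ 0.0218 -0.0015] q [ 0.61  0.44  1.68 -0.02  1.    1.88] w 0.04 gf 0.0 F [ 1.1 -0.8  0.7]
[[0.04, -0.02, 0.87, 0.03, 40], [0.04, -0.02, 0.87, 0.03, 40], [0.04, -0.02, 0.87, 0.03, 40]]
  ->  [0.4579 0.3989 0.0349] az -1.264 tilt [ 0.022 -0.002] q [ 0.61  0.48  1.71 -0.02  0.93  1.88]
```

>>> {"fn": "play_rows", "kwargs": {"motion": [[0.04,-0.02,0.5,0.03,40],[0.04,-0.02,0.87,0.03,40],[0.04,-0.02,0.87,0.03,30]]}}

```text
clock: 20.02
position: [0.4565, 0.3986, 0.0332]
ee_rot: [0.003, 0.988, 0.153, 0.009]
contact_force: [0.6, 0.5, -0.0]
width: 0.0296
gripper_force: 0.0
```

>>> {"fn": "play_rows", "kwargs": {"motion": [[0,0,0,0,14],[0,0,0,0,8],[0,0,0,0,0],[0,0,0,0,0],[0,0,0,0,0]], "newtons": 50}}

```text
clock: 20.65
position: [0.4574, 0.3994, 0.0345]
ee_rot: [0.002, 0.988, 0.153, 0.011]
contact_force: [-0.2, -0.2, 4.5]
width: 0.0115
gripper_force: 50.3
```

```bash
python3 - <<'E'
from plan import *
q=now()
# lift then go to tilt start at q1~.6
q=plan([([.458,.399,.12],None,0,0),([.50,.43,.46],-.9,0,1)],q)
q=over(q,[.82,.57,.3],8)
E
```

```text
t 20.65 tcp [0.4574 0.3994 0.0345] fk [0.4573 0.3993 0.0346] az -1.264 tilt [ 0.0215 -0.0015] q [ 0.61  0.48  1.72 -0.02  0.93  1.89] w 0.0115 gf 50.32365024089813 F [-0.2 -0.2  4.5]
[[0.03, 0.02, -1.07, 0.0, 0], [0.06, 0.03, -2.14, 0.0, 0]]
  ->  [0.4581 0.3991 0.1202] az -1.264 tilt [ 0.022 -0.001] q [ 0.61  0.4   1.61 -0.02  1.12  1.88]
[[0.23, -0.06, -1.41, -0.35, 0], [0.47, -0.12, -2.82, -0.7, 0], [0.7, -0.18, -4.24, -1.04, 0], [0.94, -0.24, -5.65, -1.39, 0], [1.17, -0.3, -7.06, -1.74, 0]]
[[0.24, 0.02, -1.41, -0.35, 0], [0.24, 0.02, -1.41, -0.35, 0]]
  ->  [0.5001 0.43   0.4599] az -0.899 tilt [ 0.022 -0.001] q [ 0.61  0.39  0.79 -0.01  1.94  1.51]
[[1.5, 0.1, -0.42, 0, 85]]
    [0.549 0.464 0.478] [ 0.022 -0.001] [ 0.61  0.53  0.51 -0.02  2.08  1.5 ]
[[1.5, 0.1, -0.42, 0, 85]]
    [0.59  0.491 0.485] [0.03  0.006] [ 0.61  0.67  0.22 -0.02  2.23  1.5 ]
[[1.5, 0.1, -0.41, 0, 85]]
    [0.613 0.504 0.473] [0.058 0.029] [ 0.6   0.69  0.22 -0.01  2.17  1.5 ]
[[1.52, 0.1, -0.35, 0, 85]]
    [0.636 0.516 0.461] [0.087 0.052] [ 0.6   0.7   0.22 -0.01  2.12  1.49]
[[1.53, 0.1, -0.29, 0, 85]]
    [0.658 0.529 0.449] [0.117 0.076] [ 0.6   0.72  0.22 -0.    2.06  1.49]
[[1.54, 0.1, -0.24, 0, 85]]
    [0.68  0.541 0.439] [0.148 0.1  ] [0.59 0.74 0.22 0.   2.01 1.49]
[[1.55, 0.1, -0.17, 0, 85]]
    [0.702 0.554 0.429] [0.179 0.125] [0.59 0.75 0.22 0.   1.95 1.49]
[[1.55, 0.1, -0.11, 0, 85]]
    [0.723 0.566 0.42 ] [0.211 0.15 ] [0.59 0.77 0.22 0.01 1.89 1.49]
```

>>> {"fn": "play_rows", "kwargs": {"motion": [[0.03,0.02,-1,0,0],[0.06,0.03,-2.14,0,0]]}}

```text
clock: 20.9
position: [0.4568, 0.3981, 0.1187]
ee_rot: [0.004, 0.988, 0.153, 0.008]
contact_force: [1.1, 1.0, -0.5]
width: 0.0114
gripper_force: 49.5
```

>>> {"fn": "play_rows", "kwargs": {"motion": [[0.23,-0.06,-1.41,-0.35,0],[0.47,-0.12,-2.82,-0.7,0],[0.7,-0.18,-4.24,-1.04,0],[0.94,-0.24,-5.65,-1.39,0],[1.17,-0.3,-7.06,-1.74,0]]}}

```text
clock: 21.52
position: [0.4929, 0.425, 0.4036]
ee_rot: [0.004, 0.953, 0.302, 0.009]
contact_force: [1.0, 0.9, -0.4]
width: 0.0111
gripper_force: 49.6
```

>>> {"fn": "play_rows", "kwargs": {"motion": [[0.24,0,-1.4,-0.35,0],[1.5,0.1,-1.6,-0.35,0],[2.7,0.2,-2,-0.35,0]]}}

```text
clock: 21.9
position: [0.5805, 0.4785, 0.4835]
ee_rot: [0.004, 0.944, 0.33, 0.01]
contact_force: [1.5, 0.4, 0.0]
width: 0.0114
gripper_force: 49.6
```

```bash
python3 - <<'E'
from plan import *
q=now(); q=over(q,[.82,.57,.3],8)
E
```

```text
t 21.9 tcp [0.5805 0.4785 0.4835] fk [0.5804 0.4784 0.4835] az -0.899 tilt [ 0.0211 -0.0017] q [ 0.6   0.62  0.31 -0.02  2.19  1.49] w 0.0114 gf 49.61534142494202 F [1.5 0.4 0. ]
[[1.5, 0.1, -0.42, 0, 85]]
    [0.608 0.495 0.476] [0.044 0.017] [ 0.6   0.68  0.22 -0.01  2.19  1.49]
[[1.51, 0.1, -0.38, 0, 85]]
    [0.63  0.507 0.463] [0.073 0.04 ] [ 0.6   0.7   0.22 -0.01  2.14  1.49]
[[1.52, 0.1, -0.32, 0, 85]]
    [0.653 0.52  0.452] [0.103 0.063] [ 0.59  0.72  0.22 -0.01  2.09  1.49]
[[1.53, 0.1, -0.27, 0, 85]]
    [0.674 0.532 0.441] [0.133 0.087] [ 0.59  0.73  0.22 -0.    2.03  1.49]
[[1.54, 0.1, -0.2, 0, 85]]
    [0.696 0.545 0.431] [0.165 0.112] [0.58 0.75 0.22 0.   1.97 1.48]
[[1.55, 0.1, -0.14, 0, 85]]
    [0.718 0.557 0.422] [0.196 0.136] [0.58 0.76 0.22 0.01 1.92 1.48]
[[1.55, 0.1, -0.08, 0, 85]]
    [0.739 0.57  0.413] [0.228 0.161] [0.58 0.78 0.22 0.01 1.86 1.48]
[[1.56, 0.1, -0.01, 0, 85]]
    [0.76  0.582 0.405] [0.26  0.185] [0.58 0.79 0.22 0.01 1.8  1.48]
```

>>> {"fn": "play_rows", "kwargs": {"motion": [[1.5,0.1,-0.4,0,0]]}}

```text
clock: 22.02
position: [0.6094, 0.4955, 0.4721]
ee_rot: [-0.0, 0.944, 0.33, 0.022]
contact_force: [13.8, 8.9, 13.7]
width: 0.012
gripper_force: 49.7
```

>>> {"fn": "play_rows", "kwargs": {"motion": [[1.5,0.1,-0.4,0,0]]}}

```text
clock: 22.15
position: [0.6317, 0.5079, 0.4555]
ee_rot: [-0.005, 0.943, 0.33, 0.035]
contact_force: [1.9, -0.1, -0.3]
width: 0.0113
gripper_force: 49.6
```

>>> {"fn": "play_rows", "kwargs": {"motion": [[1.5,0.1,-0.35,0,0]]}}

```text
clock: 22.28
position: [0.6526, 0.5197, 0.4475]
ee_rot: [-0.012, 0.943, 0.329, 0.055]
contact_force: [-0.4, 0.4, -0.7]
width: 0.0115
gripper_force: 49.6
```

>>> {"fn": "play_rows", "kwargs": {"motion": [[1.5,0.1,-0.3,0,0]]}}

```text
clock: 22.4
position: [0.6733, 0.5313, 0.4383]
ee_rot: [-0.018, 0.941, 0.329, 0.074]
contact_force: [-0.2, -0.0, -2.0]
width: 0.0115
gripper_force: 49.6
```

>>> {"fn": "play_rows", "kwargs": {"motion": [[1.5,0.1,-0.25,0,0]]}}

```text
clock: 22.52
position: [0.6937, 0.5428, 0.4292]
ee_rot: [-0.024, 0.94, 0.329, 0.092]
contact_force: [-0.3, -0.1, 0.1]
width: 0.0113
gripper_force: 49.6
```

>>> {"fn": "play_rows", "kwargs": {"motion": [[1.5,0.1,-0.2,0,0]]}}

```text
clock: 22.65
position: [0.7137, 0.5542, 0.4211]
ee_rot: [-0.03, 0.938, 0.328, 0.11]
contact_force: [0.0, -0.2, -0.7]
width: 0.0117
gripper_force: 49.6
```

>>> {"fn": "play_rows", "kwargs": {"motion": [[1.5,0.1,-0.15,0,0]]}}

```text
clock: 22.78
position: [0.7332, 0.5654, 0.4138]
ee_rot: [-0.036, 0.935, 0.327, 0.129]
contact_force: [-0.5, 0.7, -1.1]
width: 0.0115
gripper_force: 49.6
```

```bash
python3 - <<'E'
from plan import *
q=now()
q=plan([([.6,.1,.46],-.5,0,0),([.54,-.3,.46],-.27,0,1)],q)
q=over(q,[.82,-.57,.3],9)
E
```

```text
t 22.775 tcp [0.7332 0.5654 0.4138] fk [0.7331 0.5654 0.4138] az -0.9 tilt [0.217  0.1525] q [0.58 0.77 0.22 0.01 1.88 1.48] w 0.0115 gf 49.594836831092834 F [-0.5  0.7 -1.1]
[[-1.02, 0.78, -0.4, -0.25, 0], [-2.05, 1.57, -0.8, -0.51, 0], [-3.07, 2.35, -1.2, -0.76, 0], [-4.1, 3.14, -1.6, -1.02, 0], [-5.12, 3.92, -2.01, -1.27, 0]]
[[-1.17, 0.54, -0.4, -0.25, 0], [-2.34, 1.08, -0.8, -0.51, 0], [-3.51, 1.62, -1.2, -0.76, 0], [-4.68, 2.16, -1.6, -1.02, 0]]
  ->  [0.6001 0.1002 0.46  ] az -0.512 tilt [0.217 0.152] q [-0.05  0.15  1.15  0.16  1.62  0.48]
[[-1.33, 0.51, -0.26, -0.2, 0], [-2.65, 1.02, -0.53, -0.4, 0], [-3.98, 1.53, -0.79, -0.59, 0], [-5.31, 2.04, -1.06, -0.79, 0], [-6.63, 2.55, -1.32, -0.99, 0]]
[[-1.4, 0.27, -0.27, -0.2, 0], [-2.79, 0.55, -0.53, -0.4, 0], [-2.79, 0.55, -0.53, -0.4, 0]]
  ->  [ 0.5402 -0.3001  0.46  ] az -0.273 tilt [0.217 0.152] q [-0.78  0.25  1.02  0.27  1.81 -0.45]
[[-0.44, 1.47, -0.3, 0, 85]]
    [ 0.589 -0.334  0.478] [0.217 0.152] [-0.76  0.37  0.81  0.28  1.9  -0.41]
[[-0.44, 1.47, -0.3, 0, 85]]
    [ 0.638 -0.368  0.496] [0.217 0.152] [-0.75  0.5   0.54  0.29  2.02 -0.35]
[[-0.44, 1.47, -0.3, 0, 85]]
    [ 0.681 -0.398  0.507] [0.225 0.149] [-0.74  0.66  0.22  0.32  2.17 -0.29]
[[-0.44, 1.47, -0.28, 0, 85]]
    [ 0.704 -0.412  0.494] [0.258 0.132] [-0.74  0.68  0.22  0.32  2.11 -0.29]
[[-0.44, 1.48, -0.23, 0, 85]]
    [ 0.727 -0.426  0.483] [0.292 0.115] [-0.74  0.7   0.22  0.32  2.06 -0.29]
[[-0.44, 1.49, -0.17, 0, 85]]
    [ 0.749 -0.44   0.472] [0.326 0.096] [-0.73  0.71  0.22  0.32  2.   -0.3 ]
[[-0.44, 1.49, -0.1, 0, 85]]
    [ 0.771 -0.454  0.462] [0.36  0.077] [-0.73  0.73  0.22  0.33  1.94 -0.3 ]
[[-0.44, 1.49, -0.04, 0, 85]]
    [ 0.793 -0.467  0.453] [0.394 0.057] [-0.73  0.75  0.22  0.33  1.89 -0.3 ]
[[-0.44, 1.5, 0.02, 0, 85]]
    [ 0.815 -0.481  0.444] [0.428 0.037] [-0.73  0.77  0.22  0.33  1.83 -0.31]
```

```bash
python3 - <<'E'
from plan import *
q=now()
q=plan([([.6,.1,.46],-.5,0,0),([.46,-.48,.46],-.27,0,0)],q)
q=over(q,[.66,-.7,.25],9)
E
```

```text
t 22.775 tcp [0.7332 0.5654 0.4138] fk [0.7331 0.5654 0.4138] az -0.9 tilt [0.217  0.1525] q [0.58 0.77 0.22 0.01 1.88 1.48] w 0.0115 gf 49.594836831092834 F [-0.5  0.7 -1.1]
[[-1.02, 0.78, -0.4, -0.25, 0], [-2.05, 1.57, -0.8, -0.51, 0], [-3.07, 2.35, -1.2, -0.76, 0], [-4.1, 3.14, -1.6, -1.02, 0], [-5.12, 3.92, -2.01, -1.27, 0]]
[[-1.17, 0.54, -0.4, -0.25, 0], [-2.34, 1.08, -0.8, -0.51, 0], [-3.51, 1.62, -1.2, -0.76, 0], [-4.68, 2.16, -1.6, -1.02, 0]]
  ->  [0.6001 0.1002 0.46  ] az -0.512 tilt [0.217 0.152] q [-0.05  0.15  1.15  0.16  1.62  0.48]
[[-1.41, 0.4, -0.3, -0.14, 0], [-2.81, 0.81, -0.59, -0.28, 0], [-4.22, 1.21, -0.89, -0.42, 0], [-5.62, 1.61, -1.19, -0.55, 0], [-7.03, 2.01, -1.49, -0.69, 0]]
[[-1.44, 0.23, -0.29, -0.14, 0], [-2.89, 0.46, -0.59, -0.28, 0], [-4.33, 0.69, -0.89, -0.42, 0], [-5.77, 0.93, -1.18, -0.55, 0], [-7.22, 1.16, -1.48, -0.69, 0]]
  ->  [ 0.4601 -0.4801  0.46  ] az -0.275 tilt [0.217 0.152] q [-1.06  0.39  0.82  0.29  1.94 -0.7 ]
[[-0.73, 1.34, -0.32, 0, 85]]
    [ 0.501 -0.524  0.476] [0.217 0.152] [-1.04  0.52  0.56  0.3   2.06 -0.64]
[[-0.73, 1.34, -
[... 157 characters left out ...]
0.125] [-1.02  0.7   0.22  0.34  2.16 -0.55]
[[-0.73, 1.35, -0.26, 0, 85]]
    [ 0.581 -0.598  0.459] [0.277 0.1  ] [-1.01  0.72  0.22  0.34  2.11 -0.55]
[[-0.73, 1.36, -0.2, 0, 85]]
    [ 0.602 -0.614  0.447] [0.305 0.074] [-1.    0.74  0.22  0.34  2.05 -0.55]
[[-0.74, 1.37, -0.14, 0, 85]]
    [ 0.622 -0.631  0.436] [0.333 0.047] [-1.    0.76  0.22  0.34  1.99 -0.55]
[[-0.74, 1.37, -0.08, 0, 85]]
    [ 0.642 -0.647  0.425] [0.362 0.02 ] [-0.99  0.78  0.22  0.34  1.93 -0.55]
[[-0.74, 1.37, -0.01, 0, 85]]
    [ 0.662 -0.663  0.415] [ 0.39  -0.008] [-0.99  0.79  0.22  0.34  1.88 -0.55]
[[-0.74, 1.37, 0.05, 0, 85]]
    [ 0.681 -0.68   0.406] [ 0.418 -0.037] [-0.98  0.81  0.22  0.34  1.82 -0.55]
```

>>> {"fn": "play_rows", "kwargs": {"motion": [[-1.02,0.78,-0.4,-0.25,0],[-2.05,1.57,-0.8,-0.5,0],[-3.07,2.35,-1.2,-0.75,0],[-4.1,3.14,-1.6,-1,0],[-5.12,3.92,-2,-1.25,0]]}}

```text
clock: 23.4
position: [0.6575, 0.3047, 0.4401]
ee_rot: [-0.022, 0.894, 0.428, 0.132]
contact_force: [0.7, -1.4, -0.3]
width: 0.0113
gripper_force: 49.6
```

>>> {"fn": "play_rows", "kwargs": {"motion": [[-1.17,0.54,-0.4,-0.25,0],[-2.34,1.08,-0.8,-0.5,0],[-3.51,1.62,-1.2,-0.75,0],[-4.68,2.16,-1.6,-1,0]]}}

```text
clock: 23.9
position: [0.5978, 0.0985, 0.4603]
ee_rot: [-0.011, 0.853, 0.504, 0.134]
contact_force: [0.7, 0.6, -1.2]
width: 0.0113
gripper_force: 49.6
```

```bash
python3 - <<'E'
from plan import *
q=now()
q=plan([([.54,-.42,.47],-.27,0,0)],q)
q=over(q,[.74,-.62,.25],8)
E
```

```text
t 23.9 tcp [0.5978 0.0985 0.4603] fk [0.5977 0.0985 0.4603] az -0.517 tilt [0.217 0.153] q [-0.05  0.15  1.16  0.16  1.62  0.48] w 0.0113 gf 49.5984148979187 F [ 0.7  0.6 -1.2]
[[-1.3, 0.57, -0.28, -0.16, 0], [-2.6, 1.14, -0.56, -0.32, 0], [-3.9, 1.72, -0.84, -0.47, 0], [-5.21, 2.29, -1.12, -0.63, 0], [-6.51, 2.86, -1.41, -0.79, 0]]
[[-1.37, 0.39, -0.28, -0.16, 0], [-2.73, 0.78, -0.56, -0.32, 0], [-4.1, 1.17, -0.84, -0.47, 0], [-5.47, 1.55, -1.12, -0.63, 0]]
  ->  [ 0.5399 -0.4199  0.47  ] az -0.273 tilt [0.217 0.153] q [-0.91  0.4   0.78  0.29  1.94 -0.54]
[[-0.58, 1.42, -0.27, 0, 85]]
    [ 0.586 -0.459  0.485] [0.217 0.153] [-0.89  0.54  0.5   0.31  2.06 -0.48]
[[-0.58, 1.42, -0.27, 0, 85]]
    [ 0.624 -0.489  0.49 ] [0.228 0.146] [-0.88  0.68  0.22  0.33  2.18 -0.42]
[[-0.58, 1.43, -0.25, 0, 85]]
    [ 0.647 -0.505  0.476] [0.258 0.126] [-0.87  0.7   0.22  0.33  2.12 -0.42]
[[-0.58, 1.43, -0.2, 0, 85]]
    [ 0.669 -0.52   0.464] [0.289 0.104] [-0.87  0.72  0.22  0.33  2.07 -0.42]
[[-0.58, 1.44, -0.14, 0, 85]]
    [ 0.691 -0.535  0.452] [0.32  0.082] [-0.86  0.74  0.22  0.33  2.01 -0.42]
[[-0.58, 1.44, -0.08, 0, 85]]
    [ 0.713 -0.55   0.44 ] [0.352 0.059] [-0.86  0.76  0.22  0.33  1.95 -0.42]
[[-0.58, 1.45, -0.02, 0, 85]]
    [ 0.735 -0.564  0.43 ] [0.383 0.035] [-0.85  0.77  0.22  0.33  1.89 -0.42]
[[-0.58, 1.45, 0.05, 0, 85]]
    [ 0.756 -0.579  0.42 ] [0.415 0.011] [-0.85  0.79  0.22  0.34  1.83 -0.43]
```

>>> {"fn": "play_rows", "kwargs": {"motion": [[-1.3,0.57,-0.28,-0.16,0],[-2.6,1.14,-0.56,-0.32,0],[-3.9,1.72,-0.84,-0.47,0],[-5.2,2.29,-1.12,-0.63,0],[-6.5,2.86,-1.4,-0.79,0]]}}

```text
clock: 24.52
position: [0.5658, -0.1894, 0.4653]
ee_rot: [-0.002, 0.817, 0.561, 0.134]
contact_force: [0.3, -0.1, -0.9]
width: 0.0113
gripper_force: 49.6
```

>>> {"fn": "play_rows", "kwargs": {"motion": [[-1.37,0.39,-0.28,-0.16,0],[-2.73,0.78,-0.56,-0.32,0],[-4.1,1.17,-0.84,-0.47,0],[-5.47,1.55,-1.12,-0.63,0],[-6,2.9,-1.4,-0.63,0]]}}

```text
clock: 25.15
position: [0.5773, -0.462, 0.4821]
ee_rot: [0.004, 0.787, 0.603, 0.134]
contact_force: [1.5, -1.4, 1.0]
width: 0.0118
gripper_force: 49.6
```

>>> {"fn": "play_rows", "kwargs": {"motion": [[-0.6,1.4,-0.3,0,0]]}}

```text
clock: 25.28
position: [0.6159, -0.4918, 0.4906]
ee_rot: [0.01, 0.786, 0.603, 0.136]
contact_force: [1.4, -1.1, -0.9]
width: 0.0119
gripper_force: 49.6
```

>>> {"fn": "play_rows", "kwargs": {"motion": [[-0.6,1.4,-0.25,0,0]]}}

```text
clock: 25.4
position: [0.641, -0.5095, 0.472]
ee_rot: [0.023, 0.786, 0.601, 0.142]
contact_force: [1.3, -0.3, -0.1]
width: 0.0113
gripper_force: 50.1
```

>>> {"fn": "play_rows", "kwargs": {"motion": [[-0.6,1.4,-0.2,0,0]]}}

```text
clock: 25.52
position: [0.6622, -0.524, 0.4599]
ee_rot: [0.04, 0.786, 0.599, 0.147]
contact_force: [-0.0, 0.2, -0.5]
width: 0.0112
gripper_force: 50.1
```

>>> {"fn": "play_rows", "kwargs": {"motion": [[-0.6,1.45,-0.15,0,0]]}}

```text
clock: 25.65
position: [0.6839, -0.5385, 0.449]
ee_rot: [0.06, 0.786, 0.596, 0.153]
contact_force: [0.0, 0.0, -0.2]
width: 0.0114
gripper_force: 50.1
```

>>> {"fn": "play_rows", "kwargs": {"motion": [[-0.6,1.45,-0.1,0,0]]}}

```text
clock: 25.78
position: [0.7054, -0.5531, 0.4377]
ee_rot: [0.078, 0.785, 0.593, 0.159]
contact_force: [1.0, -0.1, -0.0]
width: 0.0112
gripper_force: 50.1
```

>>> {"fn": "play_rows", "kwargs": {"motion": [[-0.6,1.45,-0.05,0,0]]}}

```text
clock: 25.9
position: [0.7262, -0.5678, 0.4269]
ee_rot: [0.097, 0.785, 0.589, 0.165]
contact_force: [0.7, -0.4, -0.5]
width: 0.0117
gripper_force: 50.1
```

```bash
python3 - <<'E'
from plan import *
q=now()
q=over(q,[.74,-.62,.25],3)
E
```

```text
t 25.9 tcp [ 0.7262 -0.5678  0.4269] fk [ 0.7262 -0.5676  0.4269] az -0.311 tilt [0.3736 0.0429] q [-0.86  0.77  0.22  0.34  1.9  -0.43] w 0.0117 gf 50.121910572052 F [ 0.7 -0.4 -0.5]
[[-0.58, 1.45, 0.03, 0, 85]]
    [ 0.748 -0.582  0.417] [0.405 0.018] [-0.86  0.79  0.22  0.34  1.85 -0.43]
[[-0.58, 1.45, 0.09, 0, 85]]
    [ 0.769 -0.596  0.408] [ 0.436 -0.007] [-0.85  0.81  0.22  0.34  1.79 -0.43]
[[-0.58, 1.44, 0.16, 0, 85]]
    [ 0.789 -0.61   0.399] [ 0.466 -0.032] [-0.85  0.83  0.22  0.34  1.73 -0.43]
```

>>> {"fn": "play_rows", "kwargs": {"motion": [[-0.6,1.45,0.03,0,0]]}}

```text
clock: 26.02
position: [0.7471, -0.5823, 0.4165]
ee_rot: [0.116, 0.784, 0.585, 0.171]
contact_force: [0.1, 0.1, -0.3]
width: 0.0115
gripper_force: 50.1
```

>>> {"fn": "play_rows", "kwargs": {"motion": [[-0.6,1.45,0.1,0,0]]}}

```text
clock: 26.15
position: [0.7678, -0.5967, 0.4063]
ee_rot: [0.135, 0.783, 0.581, 0.177]
contact_force: [0.4, 0.4, -0.5]
width: 0.0113
gripper_force: 50.1
```

```bash
cat >> plan.py <<'E'
KL=.0265
def slot_tcp(q,z,dx=0,dy=0):
    tz=fk(q)[1].as_matrix()[:,2]; return M@[-.099+dx,dy,z]+o-KL*tz
def slot_az(L):
    v=M@[np.cos(L),-np.sin(L),0]; return np.arctan2(v[1],v[0])
E
python3 - <<'E'
from h import *
d=grab('top')
E
python3 fan.py | tail -12
python3 - <<'E'
from plan import *
q=now()
for L in(.2,.26,.3): print(L,slot_az(L))
q=plan([(slot_tcp(q,.16),slot_az(.26),0,0),(slot_tcp(q,.05),slot_az(.26),0,2)],q)
E
```

```text
[ 0.6978 -0.1143  0.1717]
 [ 0.5534 -0.029   0.1059]]
[[-0.0942  0.0136  0.022 ]
 [-0.0976  0.0105  0.022 ]
 [-0.0976  0.0073  0.022 ]
 [-0.0977  0.0042  0.022 ]
 [-0.1011  0.0011  0.022 ]
 [-0.1011 -0.002   0.022 ]
 [-0.1011 -0.0052  0.022 ]
 [-0.1011 -0.0083  0.022 ]
 [-0.1012 -0.0114  0.022 ]]
slot [-0.25585374 -0.9667155 ] [-0.09919562  0.00108462  0.022     ] lock 0.2587307351714324
t 26.2 tcp [ 0.7692 -0.5975  0.4028] fk [ 0.7692 -0.5974  0.4028] az -0.324 tilt [ 0.4333 -0.0041] q [-0.85  0.81  0.22  0.34  1.78 -0.43] w 0.0115 gf 50.09415686130524 F [-0.  -0.6 -3.9]
0.2 -0.23450355975804255
0.26 -0.30146901240178925
0.3 -0.3458130683774978
[[1.02, -1.09, 0.0, -0.01, 0], [2.04, -2.18, 0.0, -0.02, 0], [3.07, -3.27, 0.0, -0.03, 0], [4.09, -4.36, -0.01, -0.05, 0], [5.11, -5.45, -0.01, -0.06, 0]]
[[1.03, -1.08, 0.0, -0.01, 0], [2.06, -2.16, 0.0, -0.02, 0], [3.1, -3.24, 0.0, -0.03, 0], [4.13, -4.32, 0.0, -0.05, 0], [5.16, -5.4, 0.0, -0.06, 0]]
[[1.05, -1.06, 0.0, -0.01, 0]]
  ->  [ 0.4737 -0.0283  0.2586] az -0.299 tilt [ 0.433 -0.004] q [-0.31 -0.13  1.98  0.17  0.87 -0.11]
[[0.01, 0.05, 1.37, 0.01, 0], [0.03, 0.1, 2.74, 0.01, 0], [0.03, 0.1, 2.74, 0.01, 0], [0.03, 0.1, 2.74, 0.01, 0]]
  ->  [ 0.5249 -0.0287  0.1616] az -0.301 tilt [ 0.433 -0.004] q [-0.26  0.06  2.07  0.2   0.58 -0.13]
```

>>> {"fn": "play_rows", "kwargs": {"motion": [[1.02,-1.09,0,0,0],[2.04,-2.18,0,0,0],[3.07,-3.27,0,0,0],[4.09,-4.36,0,0,0],[5.11,-5.45,0,0,0]]}}

```text
clock: 26.82
position: [0.6361, -0.3453, 0.3434]
ee_rot: [0.135, 0.783, 0.581, 0.177]
contact_force: [0.2, 0.0, 0.5]
width: 0.0112
gripper_force: 50.2
```

>>> {"fn": "play_rows", "kwargs": {"motion": [[1.03,-1.08,0,0,0],[2.06,-2.16,0,0,0],[3.1,-3.24,0,0,0],[4.13,-4.32,0,0,0],[5.16,-5.4,0,0,0]]}}

```text
clock: 27.45
position: [0.5038, -0.0861, 0.2778]
ee_rot: [0.135, 0.783, 0.581, 0.177]
contact_force: [0.4, -0.1, -0.3]
width: 0.0114
gripper_force: 50.2
```

>>> {"fn": "play_rows", "kwargs": {"motion": [[1.05,-1.06,0,-0.1,0],[1.05,-1,1.3,-0.1,0],[1.05,-0.96,2.5,-0.1,0],[1.05,-0.96,2.5,-0.1,0],[1.05,-0.96,2.5,-0.1,0]]}}

```text
clock: 28.08
position: [0.5272, -0.0374, 0.1781]
ee_rot: [0.137, 0.777, 0.588, 0.176]
contact_force: [0.8, -0.1, -0.4]
width: 0.0117
gripper_force: 50.0
```

```bash
python3 - <<'E'
from plan import *
from h import *
q=now(); tz=fk(q)[1].as_matrix()[:,2]; b=fk(q)[0]+KL*tz; print('blade fan',(M.T@(b-o)).round(4))
d=grab('top'); s=grab('scene'); im=np.hstack([cv2.resize(s['img'][155:225,270:340],None,fx=5.6,fy=5.6),cv2.resize(d['img'][160:230,290:360],None,fx=5.6,fy=5.6)]); cv2.imwrite('pics/k1.png',im[...,::-1])
plan([(slot_tcp(q,.028),slot_az(.26),0,1)],q,step=.5)
E
```

```text
t 28.075 tcp [ 0.5272 -0.0374  0.1781] fk [ 0.5272 -0.0374  0.1782] az -0.303 tilt [ 0.4353 -0.0065] q [-0.28  0.04  2.04  0.2   0.63 -0.14] w 0.0117 gf 50.020524859428406 F [ 0.8 -0.1 -0.4]
blade fan [-0.0891 -0.0087  0.0636]
[[0.08, -0.13, 0.45, 0.0, 0], [0.16, -0.26, 0.9, -0.01, 0], [0.16, -0.26, 0.9, -0.01, 0]]
  ->  [ 0.5354 -0.0286  0.1421] az -0.301 tilt [ 0.435 -0.006] q [-0.25  0.1   2.09  0.21  0.52 -0.14]
```

View pics/k1.png

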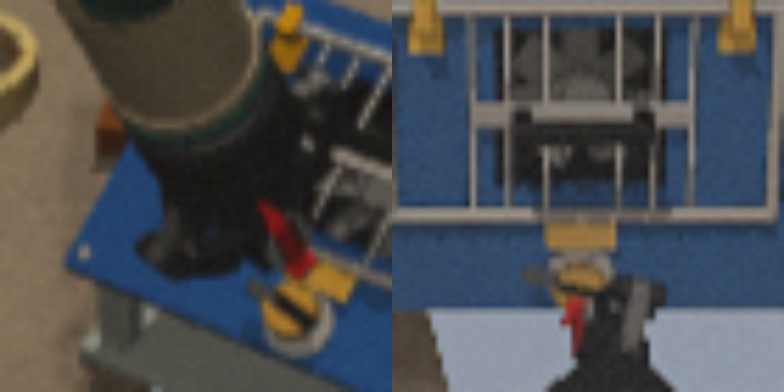

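```bash
python3 - <<'E'
from plan import *
from h import *
q=manip.get_state()['qpos']; p,R=fk(q); m=R.as_matrix()
for n,(u0,v0,off) in(('scene',(270,155,0)),('top',(290,160,392))):
    d=load(n)
    for nm,X in(('blade',p+KL*m[:,2]),('collar',p+(KL-.019)*m[:,2]),('tcp',p),('handletop',p-.0375*m[:,2]),('tcp+x20',p+.02*m[:,0]),('tcp+y20',p+.02*m[:,1])):
        a=proj(d,[X])[0]; print(n,nm,((a-[u0,v0])*5.6+[off,0]).round(0))
    hs=cv2.cvtColor(d['img'],cv2.COLOR_RGB2HSV).astype(int); mm=np.zeros((400,640),bool); mm[v0:v0+70,u0:u0+70]=(((hs[...,0]<6)|(hs[...,0]>172))&(hs[...,1]>130)&(hs[...,2]>60))[v0:v0+70,u0:u0+70]
    v,u=np.nonzero(mm); w=np.c_[u,v].astype(float); P=pts(d,w); k=(d['range_z'][v,u]>0)&(P[:,2]>.1)&(P[:,2]<.4); T=(P[k]-p)@m; print(n,len(T),'tool coords mean',T.mean(0).round(4)); print(T[np.argsort(T[:,2])][::3].round(3).tolist())
E
```

```text
scene blade [294. 264.]
scene collar [286. 249.]
scene tcp [283. 243.]
scene handletop [267. 213.]
scene tcp+x20 [256. 222.]
scene tcp+y20 [309. 215.]
scene 53 tool coords mean [-0.0077 -0.0009 -0.0185]
[[-0.014, -0.008, -0.077], [0.002, -0.001, -0.036], [-0.011, 0.002, -0.036], [0.0, 0.005, -0.035], [-0.002, 0.003, -0.034], [-0.01, -0.006, -0.034], [0.003, 0.004, -0.033], [-0.009, -0.001, -0.031], [-0.01, -0.005, -0.025], [-0.009, 0.002, -0.018], [-0.009, -0.003, -0.013], [-0.01, -0.002, -0.007], [-0.01, 0.0, -0.003], [-0.01, -0.005, 0.001], [-0.013, -0.005, 0.005], [-0.015, 0.001, 0.006], [-0.006, 0.006, 0.007], [-0.01, 0.002, 0.008]]
top blade [598. 301.]
top collar [599. 315.]
top tcp [600. 321.]
top handletop [603. 350.]
top tcp+x20 [563. 312.]
top tcp+y20 [610. 287.]
top 20 tool coords mean [ 0.0166  0.0039 -0.0113]
[[0.018, 0.014, -0.07], [0.015, 0.006, -0.029], [0.014, 0.006, -0.012], [0.014, 0.006, -0.004], [0.014, 0.006, 0.003], [0.017, -0.006, 0.005], [0.017, 0.004, 0.006]]
```

>>> {"fn": "play_rows", "kwargs": {"motion": [[0.08,-0.13,0.45,0,0],[0.16,-0.26,0.85,0,0],[0.16,-0.26,0.85,0,0],[0.16,-0.26,0.85,0,0]]}}

```text
clock: 28.68
position: [0.5353, -0.029, 0.1449]
ee_rot: [0.138, 0.777, 0.588, 0.177]
contact_force: [-0.3, -0.0, -0.3]
width: 0.0117
gripper_force: 50.1
```

```bash
python3 - <<'E'
from plan import *
q=now(); tz=fk(q)[1].as_matrix()[:,2]; b=fk(q)[0]+KL*tz; print('blade fan',(M.T@(b-o)).round(4))
plan([(slot_tcp(q,.013),slot_az(.26),0,1)],q,step=.2)
E
```

```text
t 28.675 tcp [ 0.5353 -0.029   0.1449] fk [ 0.5353 -0.029   0.1449] az -0.303 tilt [ 0.4376 -0.0073] q [-0.26  0.1   2.09  0.21  0.53 -0.14] w 0.0117 gf 50.08701503276825 F [-0.3 -0.  -0.3]
blade fan [-0.0976 -0.0003  0.0305]
[[0.0, -0.01, 0.15, 0.0, 0], [0.0, -0.01, 0.29, -0.01, 0], [0.0, -0.02, 0.44, -0.01, 0], [0.0, -0.02, 0.44, -0.01, 0]]
  ->  [ 0.5423 -0.0289  0.1288] az -0.301 tilt [ 0.438 -0.007] q [-0.25  0.13  2.1   0.22  0.48 -0.15]
```

>>> {"fn": "play_rows", "kwargs": {"motion": [[0,-0.03,0.1,0,0],[0,-0.03,0.2,0,0],[0,-0.03,0.3,0,0],[0,-0.03,0.42,0,0],[0,-0.03,0.42,0,0]]}}

```text
clock: 29.3
position: [0.5405, -0.0284, 0.1292]
ee_rot: [0.138, 0.777, 0.589, 0.176]
contact_force: [-13.0, -1.0, 18.5]
width: 0.0113
gripper_force: 53.6
```

```bash
python3 - <<'E'
from plan import *
q=now(); tz=fk(q)[1].as_matrix()[:,2]; b=fk(q)[0]+KL*tz; print('blade fan',(M.T@(b-o)).round(4))
E
```

```text
t 29.3 tcp [ 0.5405 -0.0284  0.1292] fk [ 0.5405 -0.0284  0.1293] az -0.301 tilt [ 0.4361 -0.0068] q [-0.25  0.13  2.1   0.22  0.49 -0.15] w 0.0113 gf 53.57604146003723 F [-13.   -1.   18.5]
blade fan [-0.1005  0.0004  0.0143]
```

>>> {"fn": "play_rows", "kwargs": {"motion": [[0,0.01,-0.04,0,0],[0,0.01,-0.04,1,0],[0,0.01,-0.04,2,0],[0,0.01,-0.04,3,0],[0,0.01,-0.04,3,0]]}}

```text
clock: 29.92
position: [0.541, -0.0284, 0.1299]
ee_rot: [0.087, 0.903, 0.366, 0.206]
contact_force: [-4.9, 1.1, 6.7]
width: 0.0115
gripper_force: 51.4
```

```bash
python3 - <<'E'
from plan import *
q=now(); tz=fk(q)[1].as_matrix()[:,2]; b=fk(q)[0]+KL*tz; print('blade fan',(M.T@(b-o)).round(4),manip.get_state()['moment'])
E
```

```text
t 29.925 tcp [ 0.541  -0.0284  0.1299] fk [ 0.541  -0.0284  0.13  ] az -0.853 tilt [ 0.4364 -0.0066] q [-0.25  0.13  2.1   0.22  0.49  0.38] w 0.0115 gf 51.43749475479126 F [-4.9  1.1  6.7]
blade fan [-0.0996  0.0004  0.0147] [0.18044176 0.29350941 0.07116596]
```

>>> {"fn": "play_rows", "kwargs": {"motion": [[0,0,0,1,0],[0,0,0,2,0],[0,0,0,3,0],[0,0,0,4,0],[0,0,0,4.7,0]]}}

```text
clock: 30.55
position: [0.5418, -0.0289, 0.1304]
ee_rot: [-0.002, 0.974, -0.026, 0.225]
contact_force: [-3.6, -1.4, 6.5]
width: 0.0116
gripper_force: 51.3
```

>>> {"fn": "play_rows", "kwargs": {"motion": [[0,0,0,0.3,0],[0,0,0,0.6,0],[0,0,0,0.6,0]]}}

```text
clock: 30.92
position: [0.5418, -0.0292, 0.1304]
ee_rot: [-0.013, 0.972, -0.074, 0.224]
contact_force: [-3.4, -2.1, 6.7]
width: 0.0114
gripper_force: 51.4
```

```bash
python3 - <<'E'
from plan import *
q=now(); R=fk(q)[1].as_matrix(); b=fk(q)[0]+KL*R[:,2]; print('blade fan',(M.T@(b-o)).round(4),manip.get_state()['moment']); v=M.T@R[:,1]; print('key-turn lock equiv',np.arctan2(-v[1],v[0]), 'angle z',np.arccos(-(M.T@R[:,2])[2]))
E
```

```text
t 30.925 tcp [ 0.5418 -0.0292  0.1304] fk [ 0.5418 -0.0292  0.1305] az -1.71 tilt [ 0.438 -0.008] q [-0.25  0.13  2.1   0.22  0.49  1.3 ] w 0.0114 gf 51.37335956096649 F [-3.4 -2.1  6.7]
blade fan [-0.0987 -0.0004  0.0147] [-0.38944795  0.21151921 -0.02538237]
key-turn lock equiv 1.7137277333126635 angle z 0.03549591791396477
```

>>> {"fn": "play_rows", "kwargs": {"motion": [[0,0,-0.02,-0.9,0],[0,0,-0.3,-0.9,0],[0,0,-1,-0.9,0],[0,0,-2,-0.9,0],[0,0,-3.2,-0.9,0]]}}

```text
clock: 31.55
position: [0.4837, -0.0275, 0.2451]
ee_rot: [0.003, 0.975, 0.0, 0.222]
contact_force: [1.3, -0.2, -0.3]
width: 0.0113
gripper_force: 50.1
```

```bash
python3 - <<'E'
from plan import *
q=now()
tz=fk(q)[1].as_matrix()[:,2]; hx=np.array([np.cos(.302),np.sin(.302),0])
def pl(z): return np.array([.4577,.3993,0])+.003*hx+[0,0,z]-KL*tz
q=plan([([.43,.2,.3],-1.4,0,0),(pl(.09),-1.268,0,2)],q)
E
```

```text
t 31.55 tcp [ 0.4837 -0.0275  0.2451] fk [ 0.4837 -0.0274  0.2451] az -1.571 tilt [ 0.4337 -0.0062] q [-0.29 -0.1   1.99  0.16  0.82  1.19] w 0.0113 gf 50.10853707790375 F [ 1.3 -0.2 -0.3]
[[-0.12, -1.14, -0.37, -0.2, 0], [-0.24, -2.27, -0.74, -0.39, 0], [-0.36, -3.41, -1.11, -0.59, 0], [-0.48, -4.54, -1.48, -0.79, 0], [-0.6, -5.68, -1.85, -0.98, 0]]
  ->  [0.4301 0.2002 0.2999] az -1.417 tilt [ 0.434 -0.006] q [ 0.43 -0.11  1.86 -0.23  1.    1.92]
[[-0.14, -1.05, 0.87, -0.17, 0], [-0.28, -2.09, 1.75, -0.34, 0], [-0.42, -3.14, 2.62, -0.51, 0], [-0.56, -4.18, 3.49, -0.68, 0], [-0.7, -5.23, 4.37, -0.85, 0]]
[[0.0, 0.0, 0.0, 0.0, 0], [0.0, 0.0, 0.0, 0.0, 0]]
  ->  [0.4491 0.4003 0.1137] az -1.281 tilt [ 0.434 -0.006] q [ 0.8   0.3   1.9  -0.52  0.69  2.42]
```

>>> {"fn": "play_rows", "kwargs": {"motion": [[-0.12,-1.14,-0.37,-0.2,0],[-0.24,-2.27,-0.74,-0.4,0],[-0.36,-3.41,-1.1,-0.6,0],[-0.48,-4.54,-1.48,-0.8,0],[-0.6,-5.68,-1.85,-1,0]]}}

```text
clock: 32.17
position: [0.4297, 0.2011, 0.2997]
ee_rot: [0.023, 0.971, 0.086, 0.223]
contact_force: [0.3, 0.0, -1.6]
width: 0.0116
gripper_force: 50.1
```

```bash
python3 - <<'E'
from plan import *
from h import *
d=grab('top'); q=now()
hs=cv2.cvtColor(d['img'],cv2.COLOR_RGB2HSV).astype(int)
print(hs[196:218,314:334,2])
d['img'][:]; 
E
```

```text
t 32.225 tcp [0.4294 0.2077 0.3015] fk [0.4294 0.2076 0.3016] az -1.407 tilt [0.4384 0.0033] q [ 0.45 -0.11  1.86 -0.23  0.99  1.92] w 0.0114 gf 50.189178586006165 F [-0.5  4.6  0.4]
[[ 94  75  68 115  79  74  78  81  79  76  79  79  77  74  75  64  89  78
   77  81]
 [140  87  80 106  82  81  83  84  81  82  81  81  81  82  86  84  95  84
   83  81]
 [158 127 107 112 105 105 105 105 104 118 104 106 106 109 102 123 107 107
  109 105]
 [100 104  87 106 104 103 104 104 103 128 122 105 103 103 104 134  79  85
   82  81]
 [ 77  80  81 108 131 132 132 133 118 126 123 132 131 130 133 149  74  85
   81  85]
 [ 86  86  84 112 153 154 153 152 106  98  99 137 155 149 153 164  82  83
   88  85]
 [ 98  97 100 111 152 151 149 157  77  70  72 109 149 149 150 163 101  96
   94  98]
 [102 105 109 103 158 156 153 159  81  71  69 102 158 156 155 164 109 111
  109 107]
 [107 111 106  97 112 107 124 133  77  71  74  93 132 113 109 116  95 106
  108 107]
 [108 105 107 105  93  83  95 115  79  69  73  85 102 107  98  87  82 105
  106 106]
 [109 104 105  95 108 123 121 135  77  62  70  91 119 133 114  91  
[... 253 characters left out ...]
 105 105
  107 106]
 [108 107 105 112 133  87 150 154  64  42  38 130 148 142 120 110 104 103
  104 108]
 [104 105 105 110 130 103 150 153  62  38  41 131 149 150 127 103 107 108
  106 104]
 [102 107 104 106 112 130 155 151  64  44  41 129 148 154 109  99 108 107
  108 107]
 [104 106 107 105 105 117 155 151  64  30  39 132 145 157  82 106 105 103
  101 107]
 [102 103 101 104 103  83 145 150  62  37  40 128 156 116  85  91 100 101
  100 100]
 [146 145 148 144 148 145 147 149 140 140 139 128 151 142 142 138 146 148
  147 146]
 [167 169 171 169 171 173 172 144 174 177 175 140 172 172 174 169 170 172
  171 168]
 [168 168 169 165 162 166 170 169 169 170 168 169 172 170 169 166 168 167
  168 164]]
```

```bash
cat >> plan.py <<'E'
hx=np.array([np.cos(.302),np.sin(.302),0])
def pl(q,z): return np.array([.4577,.3993,0])+.003*hx+[0,0,z]-KL*fk(q)[1].as_matrix()[:,2]
E
python3 - <<'E'
from plan import *
q=now(); q=plan([(pl(q,.08),-1.268,0,2)],q)
E
```

```text
t 32.225 tcp [0.4294 0.2077 0.3015] fk [0.4294 0.2076 0.3016] az -1.407 tilt [0.4384 0.0033] q [ 0.45 -0.11  1.86 -0.23  0.99  1.92] w 0.0114 gf 50.189178586006165 F [-0.5  4.6  0.4]
[[-0.17, -1.01, 0.93, -0.16, 0], [-0.34, -2.01, 1.87, -0.32, 0], [-0.5, -3.02, 2.8, -0.48, 0], [-0.67, -4.02, 3.74, -0.64, 0], [-0.84, -5.03, 4.67, -0.8, 0]]
[[0.0, 0.0, 0.0, 0.0, 0], [0.0, 0.0, 0.0, 0.0, 0]]
  ->  [0.4489 0.4002 0.1039] az -1.28 tilt [0.438 0.003] q [ 0.8   0.31  1.92 -0.54  0.66  2.44]
```

>>> {"fn": "play_rows", "kwargs": {"motion": [[-0.17,-1,0.9,-0.16,0],[-0.34,-2,1.8,-0.32,0],[-0.5,-3,2.7,-0.48,0],[-0.67,-4,3.6,-0.64,0],[-0.84,-5,4.5,-0.8,0]]}}

```text
clock: 32.85
position: [0.4476, 0.3907, 0.1048]
ee_rot: [0.038, 0.963, 0.153, 0.22]
contact_force: [0.4, -1.2, 0.2]
width: 0.0117
gripper_force: 50.2
```

>>> {"fn": "play_rows", "kwargs": {"motion": [[0,0,0,0,0],[0,0,0,0,0]]}}

```text
clock: 33.1
position: [0.4475, 0.3889, 0.1059]
ee_rot: [0.039, 0.963, 0.154, 0.22]
contact_force: [-0.1, 0.3, -1.5]
width: 0.0115
gripper_force: 50.0
```

```bash
python3 - <<'E'
from plan import *
q=now(); b=fk(q)[0]+KL*fk(q)[1].as_matrix()[:,2]; print('blade',b.round(4))
q=plan([(pl(q,.032),-1.268,0,2),(pl(q,.018),-1.268,0,2)],q)
E
```

```text
t 33.1 tcp [0.4475 0.3889 0.1059] fk [0.4476 0.3888 0.106 ] az -1.286 tilt [ 0.4351 -0.0073] q [ 0.79  0.3   1.93 -0.54  0.66  2.43] w 0.0115 gf 50.03997981548309 F [-0.1  0.3 -1.5]
blade [0.4591 0.3886 0.0821]
[[-0.39, -0.44, 1.14, -0.1, 0], [-0.39, -0.44, 1.14, -0.1, 0], [-0.39, -0.44, 1.14, -0.1, 0]]
  ->  [0.4491 0.4003 0.056 ] az -1.269 tilt [ 0.435 -0.007] q [ 0.81  0.38  1.97 -0.63  0.57  2.54]
[[-0.15, -0.05, 0.32, -0.01, 0], [-0.15, -0.05, 0.32, -0.01, 0], [-0.15, -0.05, 0.32, -0.01, 0]]
  ->  [0.449  0.4002 0.0417] az -1.268 tilt [ 0.435 -0.007] q [ 0.81  0.4   1.98 -0.67  0.54  2.58]
```

>>> {"fn": "play_rows", "kwargs": {"motion": [[-0.2,-0.35,0.3,-0.1,0],[-0.35,-0.42,0.9,-0.1,0],[-0.38,-0.44,1.1,-0.1,0],[-0.38,-0.44,1.1,-0.1,0],[-0.38,-0.44,1.1,-0.1,0]]}}

```text
clock: 33.72
position: [0.4495, 0.4012, 0.0588]
ee_rot: [0.04, 0.961, 0.162, 0.221]
contact_force: [0.9, 0.6, -0.6]
width: 0.0114
gripper_force: 50.1
```

```bash
python3 - <<'E'
from plan import *
q=now(); b=fk(q)[0]+KL*fk(q)[1].as_matrix()[:,2]; print('blade',b.round(4),'target',(pl(q,0)+KL*fk(q)[1].as_matrix()[:,2]).round(4))
q=plan([(pl(q,.018),-1.268,0,2)],q,step=.15)
E
```

```text
t 33.725 tcp [0.4495 0.4012 0.0588] fk [0.4495 0.4011 0.0589] az -1.269 tilt [ 0.4368 -0.0054] q [ 0.81  0.38  1.96 -0.63  0.57  2.54] w 0.0114 gf 50.09823203086853 F [ 0.9  0.6 -0.6]
blade [0.461 0.401 0.035] target [0.4606 0.4002 0.    ]
[[-0.06, -0.02, 0.13, 0.0, 0], [-0.13, -0.03, 0.25, 0.0, 0], [-0.19, -0.05, 0.38, -0.01, 0], [-0.19, -0.05, 0.38, -0.01, 0], [-0.19, -0.05, 0.38, -0.01, 0]]
  ->  [0.4491 0.4004 0.0418] az -1.267 tilt [ 0.437 -0.005] q [ 0.81  0.4   1.98 -0.67  0.54  2.59]
```

>>> {"fn": "play_rows", "kwargs": {"motion": [[-0.06,-0.03,0.13,0,0],[-0.13,-0.04,0.25,0,0],[-0.19,-0.06,0.38,0,0],[-0.19,-0.06,0.38,0,0]]}}

```text
clock: 34.22
position: [0.4483, 0.4003, 0.0401]
ee_rot: [0.041, 0.961, 0.163, 0.22]
contact_force: [-0.6, -1.9, 3.9]
width: 0.0112
gripper_force: 50.9
```

```bash
python3 - <<'E'
from plan import *
q=now(); b=fk(q)[0]+KL*fk(q)[1].as_matrix()[:,2]; print('blade',b.round(4))
E
```

```text
t 34.225 tcp [0.4483 0.4003 0.0401] fk [0.4483 0.4002 0.0402] az -1.268 tilt [ 0.4356 -0.0077] q [ 0.81  0.4   1.98 -0.67  0.54  2.59] w 0.0112 gf 50.929763317108154 F [-0.6 -1.9  3.9]
blade [0.4598 0.4    0.0164]
```

>>> {"fn": "play_rows", "kwargs": {"motion": [[0,0,0,0,16],[0,0,0,0,22],[0,0,0,0,30],[0,0,0,0,40],[0,0,0,0,40]]}}

```text
clock: 34.85
position: [0.4482, 0.4008, 0.0401]
ee_rot: [0.041, 0.961, 0.163, 0.22]
contact_force: [-0.4, 0.0, -0.4]
width: 0.0396
gripper_force: 0.0
```

>>> {"fn": "play_rows", "kwargs": {"motion": [[0,0,-0.4,0,40],[0,0,-1,0,40],[0,0,-2.2,0,40],[0,0,-3.6,0,40],[0,0,-5,0,40]]}}

```text
clock: 35.48
position: [0.3596, 0.4019, 0.2226]
ee_rot: [0.04, 0.961, 0.163, 0.22]
contact_force: [0.9, 1.0, 1.0]
width: 0.04
gripper_force: 0.0
```

```bash
python3 - <<'E'
from plan import *
from h import *
now(); d=grab('top'); s=grab('scene')
for n,d,box in(('top',d,(170,225,220,262)),('scene',s,(180,180,220,215))):
    hs=cv2.cvtColor(d['img'],cv2.COLOR_RGB2HSV).astype(int); u0,v0,u1,v1=box
    m=np.zeros((400,640),bool); r=hs[v0:v1,u0:u1]; m[v0:v1,u0:u1]=((r[...,0]<6)|(r[...,0]>172))&(r[...,1]>140)&(r[...,2]>60)
    v,u=np.nonzero(m); w=np.c_[u,v].astype(float); k=d['range_z'][v,u]>0; P=pts(d,w[k])
    for lo,hi_ in((.064,.085),(.045,.064),(.02,.045)):
        z=P[(P[:,2]>lo)&(P[:,2]<hi_)]; print(n,lo,len(z),z.mean(0).round(4) if len(z) else '',z.min(0).round(3) if len(z) else '',z.max(0).round(3) if len(z) else '')
A=cv2.resize(s['img'][150:240,170:340],None,fx=4,fy=4); B=cv2.resize(d['img'][140:265,170:380],None,fx=3,fy=3)
im=np.zeros((600,700,3),np.uint8); A=cv2.resize(A,(520,275)); im[:275,:520]=A; im[280:280+320,:538]=cv2.resize(B,(538,320)); cv2.imwrite('pics/f1.png',im[...,::-1])
E
```

```text
t 35.475 tcp [0.3596 0.4019 0.2226] fk [0.3597 0.4018 0.2227] az -1.267 tilt [ 0.435  -0.0052] q [ 0.95  0.12  1.83 -0.45  0.98  2.4 ] w 0.04 gf 0.0 F [0.9 1.  1. ]
top 0.064 26 [0.4568 0.3996 0.0737] [0.446 0.394 0.069] [0.469 0.407 0.079]
top 0.045 4 [0.4644 0.3964 0.0518] [0.455 0.393 0.045] [0.469 0.398 0.063]
top 0.02 22 [0.4549 0.397  0.0338] [0.439 0.39  0.028] [0.472 0.408 0.043]
scene 0.064 24 [0.4546 0.3993 0.0686] [0.442 0.391 0.064] [0.467 0.407 0.073]
scene 0.045 16 [0.4471 0.3957 0.0558] [0.438 0.391 0.046] [0.468 0.401 0.064]
scene 0.02 35 [0.4509 0.3968 0.03  ] [0.438 0.388 0.023] [0.473 0.405 0.045]
```

View pics/f1.png

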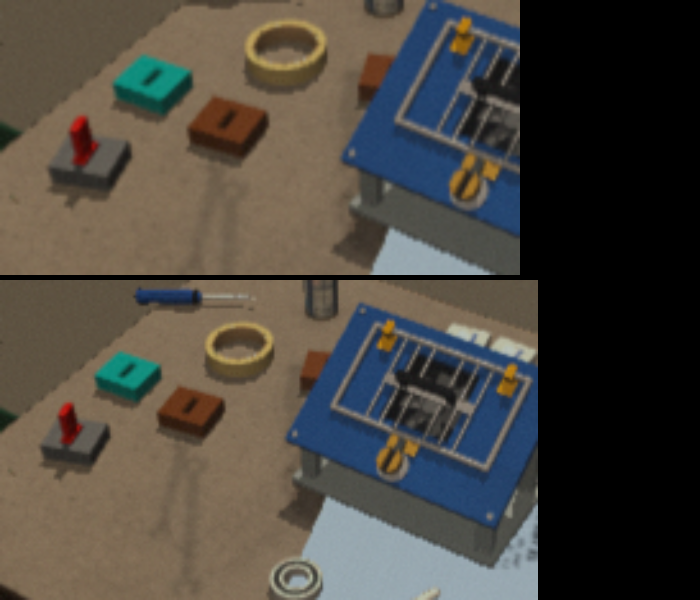

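The last views show the key standing upright in its grey holder, about 3 mm from where it started. The guard is flat in both hooks, the slot points up the slope, and the tongue is over the tab. The gripper is clear of everything, so I'm handing in.

```bash
python3 -c "
from rig import manip
print(manip.sign_off())"
```

```text
the job is handed in; nothing more can be done
None
```

The job is handed in with no verdict returned: the guard hangs flat in both hooks, the fastener is locked over the tab, the key is back upright in its holder, and nothing touched the bystanders as far as I could see.

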